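# Set two bench clamps with feeler blades

### The job

First put every tin and thread spool that stands in front of the clamps or the holder into the enamel tray. Then set the gap of each clamp with the feeler of its colour, the blue one first and the yellow one after it: slide the blade at least half its length between the jaws, close the jaw until it just nips the blade so that it drags, then draw the feeler out without changing the gap. Finish with each feeler standing pushed well home in the holder slot of its colour, both gaps as set and the tin and spools in the tray, and leave the timer, vials and beaker alone.

Things in the scene. Friction and masses are not known exactly. Their poses are not given: they have to be found in the camera images.
- blue_feeler_handle (a point): centre of the handle of the blue feeler: blue block handle 60 x 26 x 40 mm (length x, width y, height z), this point 20 mm above its underside, on which the feeler stands; grip it across its 26 mm width from above. A flat steel blade, upright, sticks out of the handle's +x end. x points along the blade, z up. About 0.16 kg.
- blue_feeler_tip (a point): tip of the blue feeler's blade, 95 mm ahead (+x) of the handle centre and 22 mm above the underside. The blade is 65 mm long, 6 mm thick (y) and 24 mm tall (10 to 34 mm above the underside); its last 10 mm is a nose of half that thickness. Same axes as the handle.
- yellow_feeler_handle (a point): centre of the handle of the yellow feeler: yellow block handle 60 x 26 x 40 mm (length x, width y, height z), this point 20 mm above its underside, on which the feeler stands; grip it across its 26 mm width from above. A flat steel blade, upright, sticks out of the handle's +x end. x points along the blade, z up. About 0.16 kg.
- yellow_feeler_tip (a point): tip of the yellow feeler's blade, 95 mm ahead (+x) of the handle centre and 22 mm above the underside. The blade is 65 mm long, 10 mm thick (y) and 24 mm tall (10 to 34 mm above the underside); its last 10 mm is a nose of half that thickness. Same axes as the handle.
- blue_clamp: small fixed clamp with blue marks; origin on the bench under the middle of its jaws. Base plate x -30 to 30, y -68 to 44 mm, 6 mm thick. Fixed jaw: face at y = +10 mm, 20 mm thick behind it; sliding jaw on its -y side. Jaws run x -30 to +30 mm, tops 38 mm up; the gap is open in front (-x), behind and above. A feeler standing on the bench in front slides in along +x, blade 4 mm above the plate.
- blue_clamp_jaw (a joint): gap between the jaws of the blue clamp in m: the sliding jaw's face is at y = +10 mm minus this value. 0 is shut, 0.030 fully open. It slides stiffly (about 6 N) and stays where it is left; there is no spring. Moving the jaw to +y closes it.
- blue_clamp_fin (a point): grip point on the black fin (with a blue band) on top of the blue clamp's sliding jaw: fin 34 mm long (x), 12 mm wide (y), from 38 to 71 mm above the bench; this point is 56 mm up. Axes as the clamp. It can be pinched across its width from above, or pushed.
- yellow_clamp: small fixed clamp with yellow marks; origin on the bench under the middle of its jaws. Base plate x -30 to 30, y -68 to 44 mm, 6 mm thick. Fixed jaw: face at y = +10 mm, 20 mm thick behind it; sliding jaw on its -y side. Jaws run x -30 to +30 mm, tops 38 mm up; the gap is open in front (-x), behind and above. A feeler standing on the bench in front slides in along +x, blade 4 mm above the plate.
- yellow_clamp_jaw (a joint): gap between the jaws of the yellow clamp in m: the sliding jaw's face is at y = +10 mm minus this value. 0 is shut, 0.030 fully open. It slides stiffly (about 6 N) and stays where it is left; there is no spring. Moving the jaw to +y closes it.
- yellow_clamp_fin (a point): grip point on the black fin (with a yellow band) on top of the yellow clamp's sliding jaw: fin 34 mm long (x), 12 mm wide (y), from 38 to 71 mm above the bench; this point is 56 mm up. Axes as the clamp. It can be pinched across its width from above, or pushed.
- holder: grey plastic feeler holder, fixed, 75 x 126 x 38 mm, origin under its centre; two slots with their mouths in the front (-x) face, also open above, each with a colour mark behind it.
- holder_blue_slot (a point): middle of the mouth of the blue slot, 22 mm above the bench. The slot runs 60 mm in along +x, is 11 mm wide (y) and its floor is 6 mm above the bench, so a feeler standing on the bench slides in with its handle left outside in front.
- holder_yellow_slot (a point): middle of the mouth of the yellow slot, the same but 15 mm wide. The slots are 80 mm apart.
- tray: white enamel tray with a blue rim, fixed, 134 (x) x 204 (y) x 20 mm high, origin under its centre, floor about 2 mm thick; usable floor about 115 x 185 mm.
- tin_c (a point): centre of a flat round metal tin, 62 mm diameter, 22 mm high, point half-way up; may be absent.
- spool_1_c (a point): centre of a wooden thread spool standing on end, 39 mm diameter, 36 mm high, point half-way up; may be absent.
- spool_2_c (a point): centre of a wooden thread spool standing on end, 39 mm diameter, 36 mm high, point half-way up; may be absent.
- timer_c (a point): centre of a white bench timer, 38 x 64 x 62 mm, a bystander.
- vial_a_c (a point): centre of a glass vial with blue cap, 27 mm diameter, 60 mm tall, a bystander.
- vial_b_c (a point): centre of a glass vial with black cap, 27 mm diameter, 60 mm tall, a bystander.
- beaker_c (a point): centre of a clear beaker, 54 mm diameter, 66 mm tall, a bystander.
Not all that is in view belongs to the job. Leave any red or turquoise look-alike of the part that bears spool_2_c alone.

How it is judged:
On the way, in this order (a step that is already met when the one before it is completed fails the run):
1. every tin and spool that is present lies in the tray (x of tin_c in the frame of tray between -0.055 and 0.055 m and y of tin_c in the frame of tray between -0.09 and 0.09 m and height (world z) of each of tin_c, spool_1_c, spool_2_c below 0.05 m and x of spool_1_c in the frame of tray between -0.055 and 0.055 m and y of spool_1_c in the frame of tray between -0.09 and 0.09 m and x of spool_2_c in the frame of tray between -0.055 and 0.055 m and y of spool_2_c in the frame of tray between -0.09 and 0.09 m), for 0.2 s.
2. the blue blade is at least half its length in the blue clamp and the jaw is closed on it, gap within 1.5 mm of the blade, pressing on it (x of blue_feeler_tip in the frame of blue_clamp above 0.002 m and y of blue_feeler_tip in the frame of blue_clamp between -0.02 and 0.012 m and height (world z) of blue_feeler_tip below 0.04 m and value of joint blue_clamp_jaw between 0.0045 and 0.0075 m and contact force between blue_feeler and blue_clamp above 1 N), for 0.2 s.
3. the yellow blade is at least half its length in the yellow clamp and the jaw is closed on it, gap within 1.5 mm of the blade, pressing on it (x of yellow_feeler_tip in the frame of yellow_clamp above 0.002 m and y of yellow_feeler_tip in the frame of yellow_clamp between -0.02 and 0.012 m and height (world z) of yellow_feeler_tip below 0.04 m and value of joint yellow_clamp_jaw between 0.0085 and 0.0115 m and contact force between yellow_feeler and yellow_clamp above 1 N), for 0.2 s.
At the end, for the whole second after the job is handed in: each feeler stands at rest in the holder slot of its colour, blade at least 35 mm in; the blue gap is 6 mm and the yellow gap 10 mm, each within 2 mm; the tin and spools present lie in the tray (all of step 1 and x of blue_feeler_tip in the frame of holder_blue_slot above 0.035 m and y of blue_feeler_tip in the frame of holder_blue_slot between -0.006 and 0.006 m and z of blue_feeler_tip in the frame of holder_blue_slot between -0.008 and 0.012 m and angle between the x axis of each of blue_feeler_tip, yellow_feeler_tip and the x axis of holder, either way round below 0.2 rad and angle between each of blue_feeler_tip, yellow_feeler_tip's own z axis and vertical below 0.15 rad and linear speed of each of blue_feeler, yellow_feeler below 0.02 m/s and value of joint blue_clamp_jaw between 0.004 and 0.008 m and x of yellow_feeler_tip in the frame of holder_yellow_slot above 0.035 m and y of yellow_feeler_tip in the frame of holder_yellow_slot between -0.006 and 0.006 m and z of yellow_feeler_tip in the frame of holder_yellow_slot between -0.008 and 0.012 m and value of joint yellow_clamp_jaw between 0.008 and 0.012 m); the robot touches nothing.
It fails at once if the timer, a vial or the beaker is shifted more than 30 mm or knocked over (distance of any of timer_c, vial_a_c, vial_b_c, beaker_c from where it was at the start of the episode above 0.03 m or angle between any of timer_c, vial_a_c, vial_b_c, beaker_c's own z axis and vertical above 0.6 rad).
Of tin, spool_1, spool_2 only 1 to 3 are there at a start; the rules pass over those that are not, and their reading is None.
At some moment in a run one of tin, spool_1, spool_2 may be knocked a few centimetres aside while the robot is not near it.
Once in a run the grip may slacken for a moment while it holds something.
It also fails if it takes over 210 s, if anything falls off the work surface, if the arm or the gripper's body presses on something with over 40 N, if the wrist force passes 120 N, or if a joint passes its speed limit or range.

### The arm

A 6-joint arm with a two-finger parallel gripper is mounted at the origin on a cart in front of the work surface, level with it; the furniture and walls round the work are solid. World frame = base frame: x ahead of the robot, y to its left, z up, the work surface at z = 0. Lengths are in m, angles in rad, forces in N, time in s.
With the tool pointing down it reaches from about 0.35 to 0.775 m from the base axis. Payload 5.5 kg.
Tool frame: the origin (TCP) lies midway between the tips of the shut fingers; the grasp point (between the pads) lies 19 mm behind it; z points along the fingers, y is the line along which they close (so a half turn about z gives the same grasp; the last joint's range is limited). The gripper opens to 85 mm and grips with 20 to 120 N. Pads are 22 mm wide; open, the fingers measure 114 mm over their backs; the gripper's body (76 mm by 85 mm) begins 54 mm behind the grasp point. The pads swing forward as they close: fully open they stand 13 mm farther back than shut.
Start: joints at [1.131, 0.313, 0.046, 1.304, 0, 1.431], TCP at [0.17, 0.549, 0.231] pointing down, gripper open.
Joint ranges: [-2.76, 2.76], [-0.86, 1.69], [-1.03, 1.26], [-2.2, 2.34], [-1.47, 1.5], [-3.14, 3.14]. Speed limits (rad/s): [2.57, 2.57, 3.14, 3.14, 3.14, 3.14].

### API

Orientations are given as a unit quaternion [w, x, y, z].
In Python, from workcell import telemetry, imaging, env gives the robot as it stands. The module is installed in compiled form; this text tells all that it offers.
- The arm moves only by the tool step_arm, never from a script. Its argument "moves" is a list of rows, each a list of 3 entries, a list of its own where there are three numbers: the shift along the tool's x, y, z in mm, then the turn, a rotation vector about the tool's x, y, z in rad, then the finger opening in mm, from 0 to 85.4. A call has 1 to 8 rows; each row is the pose to reach, as a shift and turn from the pose commanded when the call began, along the tool's axes at that moment; what a row does not reach only later rows make up. A row lasts 1/12 s, in which the tool goes at most 41.7 mm and 7.16 degrees, less where a joint would pass 70% of its speed; a pose out of reach is approached as far as the arm can. A call with a gripper value outside its range is refused whole. The fingers move at their own pace and stop on an object; "grip_force" is the grip in N (left out, the last holds). Time passes only in rows, so rows that repeat a pose let the fingers close. It gives the time, the measured TCP pose, the force, the opening and the grip force at its end, in the units of the state.
- telemetry.get_state(): the state, without advancing time (a new reading comes with each control period).
- imaging.read_camera(name): name is "scene" or "top" or "wrist"; returns the picture (384x512x3 uint8, red, green, blue); there is no depth.
- imaging.camera_params(name): a dict with "camera_matrix" (3x3 intrinsics, pixels), "pose" (4x4, takes a point from camera to world coordinates). Camera axes: x right, y up, looking along -z (the intrinsics and any distortion apply to the point x, -y, -z); pixel columns grow to the right and rows downward; lengths in m; the calibration is good to about 2 mm. The wrist camera is an equidistant fisheye: a pixel r from the principal point sees the ray r / f radians off the axis. A picture is of the moment at which its call begins: read the wrist's pose just before it. camera_params takes no time and is no camera call; for the wrist camera it gives the pose at the moment of the call.
- env.hand_in(): hands the job in; it is judged then, once.
The state is a dict: "clock": time; "joint_pos": joint angles; "qvel": joint speeds; "tau": joint torques, N m; "tcp_pos": TCP position; "orientation": TCP orientation; "wrist_force": force on the tool from outside, world axes, zero at the start; "ft_torque": the same for the moment, N m; "finger_gap": finger opening in m; "grip_force": force on a finger pad.
Only numpy, scipy, OpenCV 4.12 (cv2) and the standard library are available. Lean on these libraries where they do the work, as an engineer would, in place of code of your own. Each camera call takes 0.05 s, during which the arm holds its last target. There are 200 camera calls.

## Working session

There is one attempt and no reset: what is moved stays moved. The work goes in short steps, Python scripts to look and compute and a tool call to move; the robot and the scene stay as the last step left them, time stands still between calls to the robot, and variables do not carry over. Pictures are saved under pics/ and viewed, at most 14 in all, crops included, and the job is handed in when it is done.

Besides the shell and the picture viewer there is one more tool, called after "Emit:" as name(argument=value, ...) on one line, values as JSON. step_arm: Moves the arm, as the interface text tells. Its arguments: {"type":"object","properties":{"moves":{"type":"array"},"grip_force":{"type":"number"}},"required":["moves"]}

```bash
mkdir -p pics; cat > h.py <<'E'
import numpy as np, cv2
from scipy.spatial.transform import Rotation as R
from workcell import telemetry, imaging, env
def shot(n,f):
    p=imaging.camera_params(n); im=imaging.read_camera(n); np.savez(f'pics/{f}.npz',im=im,K=p['camera_matrix'],T=p['pose']); cv2.imwrite(f'pics/{f}.png',im[:,:,::-1]); return im
def px2w(f,u,v,z,fish=False):
    d=np.load(f'pics/{f}.npz'); K,T=d['K'],d['T']
    a=np.array([(u-K[0,2])/K[0,0],(v-K[1,2])/K[1,1]])
    if fish:
        r=np.hypot(*a); s=np.tan(r)/r if r>0 else 1; a=a*s
    ray=T[:3,:3]@np.array([a[0],-a[1],-1]); o=T[:3,3]
    return o+ray*(z-o[2])/ray[2]
def w2px(f,P,fish=False):
    d=np.load(f'pics/{f}.npz'); K,T=d['K'],d['T']
    c=T[:3,:3].T@(np.array(P)-T[:3,3]); a=np.array([c[0],-c[1]])/(-c[2])
    if fish:
        t=np.hypot(*a); a=a*np.arctan(t)/t
    return K[:2,:2].diagonal()*a+K[:2,2]
def tool(dx,dy,dz):
    s=telemetry.get_state(); q=s['orientation']; r=R.from_quat([q[1],q[2],q[3],q[0]]); return r.inv().apply([dx,dy,dz])
def crop(f,x0,y0,x1,y1,k,g):
    im=cv2.imread(f'pics/{f}.png')[y0:y1,x0:x1]; cv2.imwrite(f'pics/{g}.png',cv2.resize(im,None,fx=k,fy=k,interpolation=cv2.INTER_CUBIC))
E
python3 - <<'E'
from h import *
a=shot('top','top0');b=shot('scene','sc0')
for n in('top','scene','wrist'):
    p=imaging.camera_params(n);print(n,p['camera_matrix'].tolist(),np.round(p['pose'],3).tolist(),[k for k in p])
print(telemetry.get_state())
crop('top0',0,0,512,384,1.55,'top0b')
E
```

```text
top [[470.4822792719291, 0.0, 257.396297388814], [0.0, 470.4822792719291, 197.6338901805512], [0.0, 0.0, 1.0]] [[0.027, 0.998, -0.059, 0.527], [-1.0, 0.027, 0.001, 0.082], [0.003, 0.059, 0.998, 1.311], [0.0, 0.0, 0.0, 1.0]] ['camera_matrix', 'pose']
scene [[392.4198629389689, 0.0, 257.10229712966577], [0.0, 392.4198629389689, 193.30202895546765], [0.0, 0.0, 1.0]] [[-0.626, 0.369, -0.687, -0.106], [-0.779, -0.296, 0.552, 0.623], [0.0, 0.881, 0.473, 0.538], [0.0, 0.0, 0.0, 1.0]] ['camera_matrix', 'pose']
wrist [[297.3186396354542, 0.0, 255.16153545198], [0.0, 297.3186396354542, 191.11010883040154], [0.0, 0.0, 1.0]] [[0.295, -0.922, -0.25, 0.108], [0.956, 0.284, 0.079, 0.569], [-0.002, -0.262, 0.965, 0.374], [0.0, 0.0, 0.0, 1.0]] ['camera_matrix', 'pose']
{'clock': 0.1, 'joint_pos': array([1.13139485e+00, 3.13935454e-01, 4.51235420e-02, 1.30361956e+00,
       1.06115202e-05, 1.43115412e+00]), 'qvel': array([-0.00041259, -0.00191031,  0.00407247,  0.00102014,  0.00028002,
       -0.00080287]), 'tau': array([ 3.78709447e-03, -4.81725633e+01,  2.99244243e+01,  1.27625722e-02,
       -4.20913386e-05,  1.78323476e-07]), 'tcp_pos': array([0.16962875, 0.54894091, 0.23050493]), 'orientation': array([-2.38496295e-04,  1.49319074e-01,  9.88788726e-01, -7.82028487e-04]), 'wrist_force': array([ 0.22704406, -0.43141606, -0.0145981 ]), 'ft_torque': array([ 0.04027836,  0.03114675, -0.01544999]), 'grip_force': 0.0, 'finger_gap': 0.0855833898784023}
```

View pics/top0b.png

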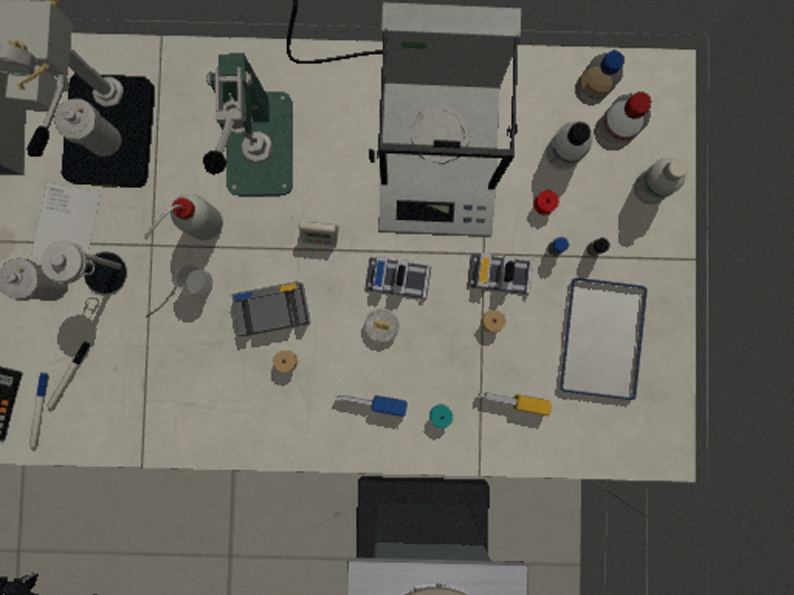

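View pics/sc0.png

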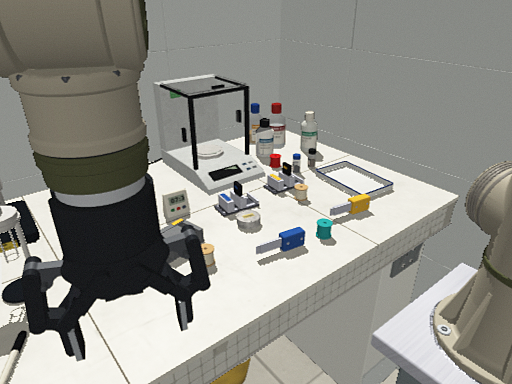

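The top view shows (in 1.55x pixels) the tin at (381,325) and wooden spools at (285,361) and (493,321). The red (546,202) and turquoise (441,416) spools are look-alikes, to be left alone. The blue feeler is at (389,406), the yellow feeler at (533,404), the clamps at (398,278) and (500,272), the holder at (270,310) and the tray at (603,338). I'll confirm with an enlarged crop.

```bash
python3 - <<'E'
from h import *
crop('top0',145,140,345,280,4,'topc')
k=1.55
for n,u,v,z in [('tin',381,325,.022),('spL',285,361,.036),('spR',493,321,.036),('bf',389,406,.04),('yf',533,404,.04),('bc',398,278,.03),('yc',500,272,.03),('hold',270,310,.038),('tray',603,338,.02),('turq',441,416,.036),('vialb',561,245,.06),('vial2',600,246,.06),('timer',318,233,.06),('beaker',195,282,.06)]:
    print(n,np.round(px2w('top0',u/k,v/k,z),3))
E
```

```text
tin [0.569 0.111 0.022]
spL [0.502 0.277 0.036]
spR [ 0.581 -0.085  0.036]
bf [0.429 0.093 0.04 ]
yf [ 0.439 -0.156  0.04 ]
bc [0.653 0.084 0.03 ]
yc [ 0.668 -0.096  0.03 ]
hold [0.59  0.306 0.038]
tray [ 0.557 -0.282  0.02 ]
turq [0.414 0.003 0.036]
vialb [ 0.715 -0.196  0.06 ]
vial2 [ 0.715 -0.264  0.06 ]
timer [0.724 0.224 0.06 ]
beaker [0.633 0.433 0.06 ]
```

View pics/topc.png

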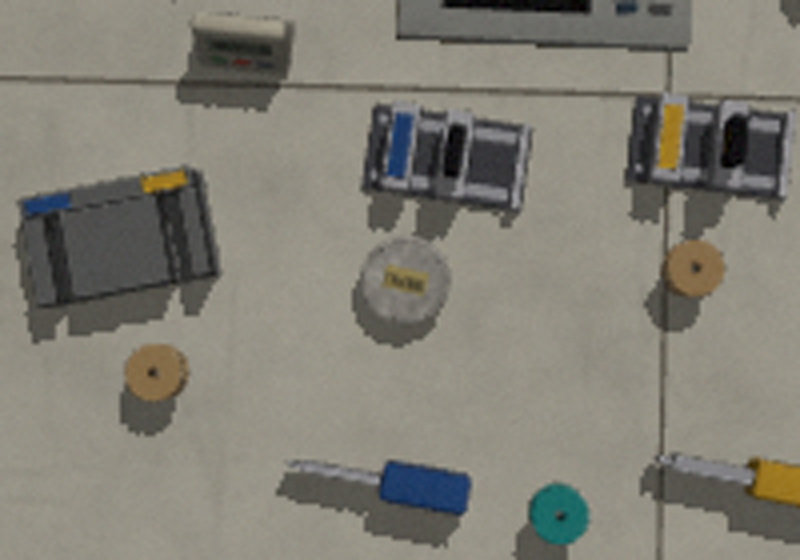

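The enlarged crop confirms three items to clear, two natural-wood spools and the tin. In the crop the spools are at (155,372) and (695,268) and the tin at (404,280). The turquoise spool at (559,513) and the red one behind stay put. I'll start with the left spool.

Emit:
step_arm(moves=[[[-74,-30,15],[0,0,-0.1],85],[[-148,-60,30],[0,0,-0.2],85],[[-222,-90,45],[0,0,-0.3],85],[[-296,-121,60],[0,0,-0.3],85],[[-296,-121,60],[0,0,-0.3],85],[[-296,-121,60],[0,0,-0.3],85],[[-296,-121,60],[0,0,-0.3],85],[[-296,-121,60],[0,0,-0.3],85]])

```text
clock: 0.77
tcp_pos: [0.4184, 0.3441, 0.1704]
orientation: [-0.0, 0.001, 1.0, -0.0]
wrist_force: [0.1, -0.7, 0.6]
finger_gap: 0.0849
grip_force: 0.0
```

```bash
cat >> h.py <<'E'
def yaw(): # yaw of tool y axis, deg
    q=telemetry.get_state()['orientation']; y=R.from_quat([q[1],q[2],q[3],q[0]]).apply([0,1,0]); return np.degrees(np.arctan2(y[1],y[0]))
def go(x,y,z):
    s=telemetry.get_state(); p=s['tcp_pos']; print('t',round(s['clock'],1),'tcp',np.round(p,4),'yaw',round(yaw(),2),'tool mm',np.round(1e3*tool(*(np.array([x,y,z])-p)),1))
E
python3 -c "
from h import *
go(.502,.277,.15); print(R.from_quat(np.roll(telemetry.get_state()['orientation'],-1)).as_matrix().round(4))
shot('wrist','w0')"
```

```text
t 0.8 tcp [0.4184 0.3441 0.1704] yaw 89.94 tool mm [-83.7 -67.   20.4]
[[-1.e+00  1.e-03 -4.e-04]
 [ 1.e-03  1.e+00 -7.e-04]
 [ 4.e-04 -7.e-04 -1.e+00]]
```

View pics/w0.png

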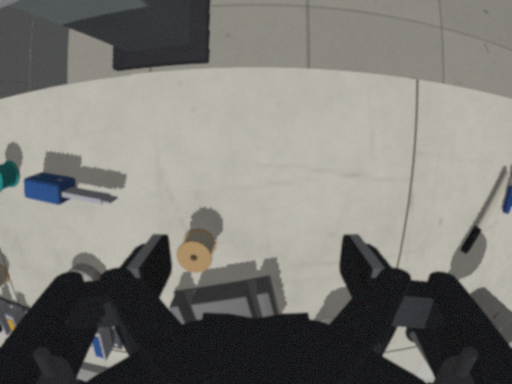

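The wrist view shows the spool top at (194,257) and the fingers at (150,265) and (365,265). I'll compare this with the top-view estimate.

```bash
python3 -c "
from h import *
print(px2w('w0',194,257,.036,True), px2w('top0',145+155/4,140+372/4,.036))
print('tin top', px2w('top0',145+404/4,140+280/4,.022),'spR',px2w('top0',145+695/4,140+268/4,.036))"
```

```text
[0.50132879 0.27910657 0.036     ] [0.50144846 0.27689637 0.036     ]
tin top [0.56857746 0.11091602 0.022     ] spR [ 0.58161485 -0.08638282  0.036     ]
```

Emit:
step_arm(moves=[[[-42,-33,20],[0,0,0],85],[[-83,-66,30],[0,0,0],85],[[-83,-66,70],[0,0,0],85],[[-83,-66,110],[0,0,0],85],[[-83,-66,135],[0,0,0],85],[[-83,-66,150],[0,0,0],85],[[-83,-66,160],[0,0,0],85],[[-83,-66,160],[0,0,0],85]], grip_force=60)

```text
clock: 1.48
tcp_pos: [0.4979, 0.2797, 0.0087]
orientation: [-0.002, -0.0, 1.0, -0.001]
wrist_force: [-1.2, 0.6, 0.2]
finger_gap: 0.0852
grip_force: 0.0
```

Emit:
step_arm(moves=[[[0,0,0],[0,0,0],30],[[0,0,0],[0,0,0],30],[[0,0,0],[0,0,0],30],[[0,0,0],[0,0,0],30],[[0,0,0],[0,0,0],30],[[0,0,0],[0,0,0],30],[[0,0,0],[0,0,0],30],[[0,0,-10],[0,0,0],30]])

```text
clock: 2.15
tcp_pos: [0.4994, 0.2803, 0.0213]
orientation: [-0.0, -0.0, 1.0, -0.0]
wrist_force: [-0.1, -0.3, -0.7]
finger_gap: 0.0366
grip_force: 60.2
```

Emit:
step_arm(moves=[[[0,0,-40],[0,0,0],30],[[0,0,-80],[0,0,0],30],[[0,0,-120],[0,0,0],30],[[0,0,-140],[0,0,0],30],[[0,-35,-140],[0,0,0],30],[[0,-70,-140],[0,0,0],30],[[0,-105,-140],[0,0,0],30],[[0,-140,-140],[0,0,0],30]])

```text
clock: 2.82
tcp_pos: [0.4998, 0.1394, 0.1628]
orientation: [0.001, -0.001, 1.0, 0.0]
wrist_force: [0.2, -0.6, -0.3]
finger_gap: 0.0369
grip_force: 43.2
```

Emit:
step_arm(moves=[[[-12,-38,0],[0,0,0],30],[[-24,-76,0],[0,0,0],30],[[-36,-114,0],[0,0,0],30],[[-48,-152,0],[0,0,0],30],[[-60,-190,0],[0,0,0],30],[[-72,-228,0],[0,0,0],30],[[-84,-266,0],[0,0,0],30],[[-96,-300,0],[0,0,0],30]])

```text
clock: 3.48
tcp_pos: [0.5963, -0.1621, 0.1626]
orientation: [0.001, 0.0, 1.0, -0.0]
wrist_force: [0.2, 0.4, -1.0]
finger_gap: 0.0367
grip_force: 62.2
```

Emit:
step_arm(moves=[[[-11,-38,0],[0,0,0],30],[[-22,-76,0],[0,0,0],30],[[-30,-110,0],[0,0,0],30],[[-34,-127,0],[0,0,0],30],[[-34,-127,40],[0,0,0],30],[[-34,-127,80],[0,0,0],30],[[-34,-127,115],[0,0,0],30],[[-34,-127,115],[0,0,0],30]])

```text
clock: 4.15
tcp_pos: [0.625, -0.2839, 0.0387]
orientation: [-0.006, 0.0, 1.0, 0.003]
wrist_force: [-2.3, 0.4, -2.3]
finger_gap: 0.0363
grip_force: 62.2
```

```bash
python3 -c "
from h import *
go(.63,-.288,.015); shot('top','t1'); crop('t1',300,130,440,270,4,'t1c')
print(telemetry.get_state()['finger_gap'])"
```

```text
t 4.2 tcp [ 0.625  -0.2839  0.0387] yaw 89.98 tool mm [-5.3 -4.3 23.7]
0.03632554024601319
```

View pics/t1c.png

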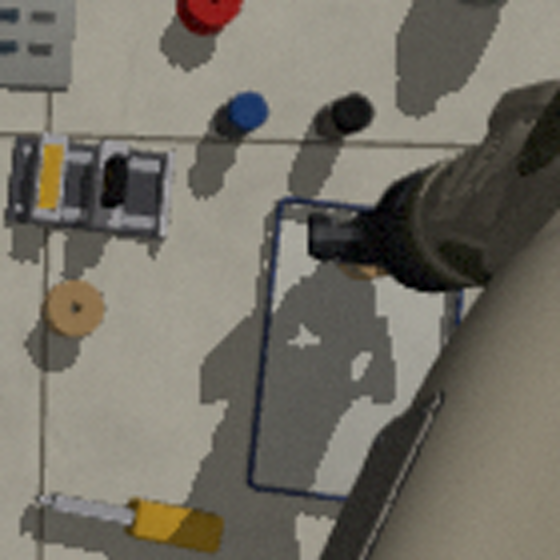

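The spool hangs over the tray's far end, around (365,268) in the crop. I'll lower and release it there, then go to the right spool.

Emit:
step_arm(moves=[[[0,0,15],[0,0,0],30],[[0,0,28],[0,0,0],30],[[0,0,28],[0,0,0],30],[[0,0,28],[0,0,0],50],[[0,0,28],[0,0,0],55],[[0,0,28],[0,0,0],55],[[0,0,0],[0,0,0],55],[[0,0,-40],[0,0,0],55]])

```text
clock: 4.87
tcp_pos: [0.6275, -0.285, 0.0838]
orientation: [-0.003, -0.0, 1.0, 0.002]
wrist_force: [0.3, 0.0, -0.2]
finger_gap: 0.0552
grip_force: 0.0
```

Emit:
step_arm(moves=[[[0,0,-40],[0,0,0],85],[[8,38,-50],[0,0,0],85],[[17,77,-50],[0,0,0],85],[[26,115,-50],[0,0,0],85],[[35,153,-50],[0,0,0],85],[[44,190,-50],[0,0,0],85],[[50,203,-40],[0,0,0],85],[[50,203,-40],[0,0,0],85]])

```text
clock: 5.53
tcp_pos: [0.5783, -0.0798, 0.1269]
orientation: [-0.0, -0.002, 1.0, 0.001]
wrist_force: [-0.5, -0.0, 0.2]
finger_gap: 0.085
grip_force: 0.0
```

```bash
python3 -c "
from h import *
go(.5816,-.0864,.010); shot('wrist','w1'); shot('top','t2')
print(w2px('w1',[.5816,-.0864,.036],True),w2px('w1',[.63,-.288,.036],True),w2px('t2',[.63,-.288,.036]))"
```

```text
t 5.5 tcp [ 0.5783 -0.0798  0.1269] yaw 90.27 tool mm [ -3.4  -6.7 116.8]
[246.70333372 196.87814467] [ 53.43879362 239.90036844] [393.20882069 191.23444727]
```

View pics/w1.png

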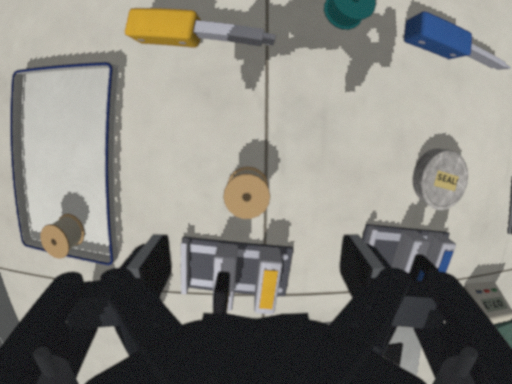

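The wrist view shows the right spool at (247,196), as predicted, and the first spool standing in the tray at (58,241). I'll grasp the right spool next.

Emit:
step_arm(moves=[[[-3,-5,40],[0,0,0],85],[[-3,-5,80],[0,0,0],85],[[-3,-5,105],[0,0,0],85],[[-3,-5,115],[0,0,0],85],[[-3,-5,115],[0,0,0],85],[[-3,-5,115],[0,0,0],30],[[-3,-5,115],[0,0,0],30],[[-3,-5,115],[0,0,0],30]])

```text
clock: 6.3
tcp_pos: [0.585, -0.0894, 0.0136]
orientation: [0.002, 0.0, 1.0, -0.001]
wrist_force: [0.0, 0.1, 1.0]
finger_gap: 0.051
grip_force: 0.0
```

Emit:
step_arm(moves=[[[0,0,0],[0,0,0],30],[[0,0,0],[0,0,0],30],[[0,0,0],[0,0,0],30],[[0,0,0],[0,0,0],30],[[0,0,-40],[0,0,0],30],[[0,0,-80],[0,0,0],30],[[0,0,-110],[0,0,0],30],[[2,-30,-120],[0,0,0],30]])

```text
clock: 6.97
tcp_pos: [0.5839, -0.1157, 0.1378]
orientation: [0.004, -0.003, 1.0, -0.0]
wrist_force: [0.9, 0.4, -0.8]
finger_gap: 0.0366
grip_force: 60.5
```

Emit:
step_arm(moves=[[[2,-35,0],[0,0,0],30],[[4,-75,0],[0,0,0],30],[[7,-115,0],[0,0,0],30],[[9,-150,0],[0,0,0],30],[[10,-167,0],[0,0,0],30],[[10,-167,40],[0,0,0],30],[[10,-167,80],[0,0,0],30],[[10,-167,105],[0,0,0],30]])

```text
clock: 7.63
tcp_pos: [0.5698, -0.2852, 0.0237]
orientation: [-0.001, 0.0, 1.0, 0.001]
wrist_force: [-0.3, 0.3, -0.9]
finger_gap: 0.0364
grip_force: 60.5
```

Emit:
step_arm(moves=[[[0,0,9],[0,0,0],30],[[0,0,11],[0,0,0],30],[[0,0,11],[0,0,0],30],[[0,0,11],[0,0,0],55],[[0,0,11],[0,0,0],55],[[0,0,11],[0,0,0],55],[[0,0,-20],[0,0,0],55],[[0,0,-60],[0,0,0],55]])

```text
clock: 8.3
tcp_pos: [0.5684, -0.2837, 0.0833]
orientation: [-0.003, -0.0, 1.0, 0.002]
wrist_force: [1.2, -0.8, 0.3]
finger_gap: 0.0549
grip_force: 0.0
```

```bash
python3 -c "
from h import *
print(telemetry.get_state()['grip_force']);go(.5686,.111,.125); shot('top','t3'); crop('t3',150,120,450,290,2.6,'t3c')"
```

```text
0.0
t 8.3 tcp [ 0.5684 -0.2837  0.0833] yaw 90.02 tool mm [ -0.  394.9 -39.8]
```

View pics/t3c.png

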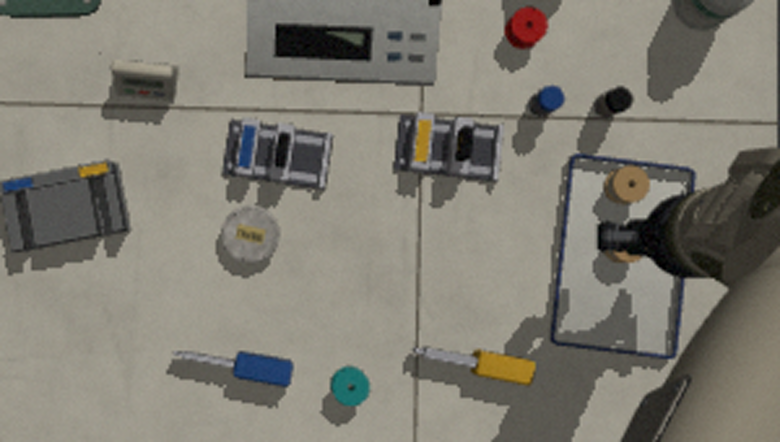

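Both spools stand in the tray, at (628,184) and (622,245), and the tin is still at (249,235). The tin is next.

Emit:
step_arm(moves=[[[0,0,-40],[0,0,0],70],[[0,35,-50],[0,0,0],85],[[0,75,-50],[0,0,0],85],[[0,115,-50],[0,0,0],85],[[0,155,-50],[0,0,0],85],[[0,195,-50],[0,0,0],85],[[0,235,-50],[0,0,0],85],[[0,275,-50],[0,0,0],85]])

```text
clock: 9.02
tcp_pos: [0.5712, -0.0088, 0.1371]
orientation: [0.001, -0.0, 1.0, -0.0]
wrist_force: [1.3, 0.4, -0.4]
finger_gap: 0.0851
grip_force: 0.0
```

Emit:
step_arm(moves=[[[0,40,0],[0,0,0],85],[[0,80,0],[0,0,0],85],[[0,110,10],[0,0,0],85],[[0,120,20],[0,0,0],85],[[0,120,40],[0,0,0],85],[[0,120,40],[0,0,0],85],[[0,120,40],[0,0,0],85],[[0,120,40],[0,0,0],85]])

```text
clock: 9.68
tcp_pos: [0.5713, 0.1086, 0.0969]
orientation: [0.0, 0.0, 1.0, -0.0]
wrist_force: [0.7, 0.1, 0.4]
finger_gap: 0.0847
grip_force: 0.0
```

```bash
python3 -c "
from h import *
go(.5686,.111,.002); im=shot('wrist','w2')
print(w2px('w2',[.5686,.111,.022],True))"
```

```text
t 9.7 tcp [0.5713 0.1086 0.0969] yaw 89.95 tool mm [ 2.7  2.4 94.9]
[257.94835887 195.06077173]
```

View pics/w2.png

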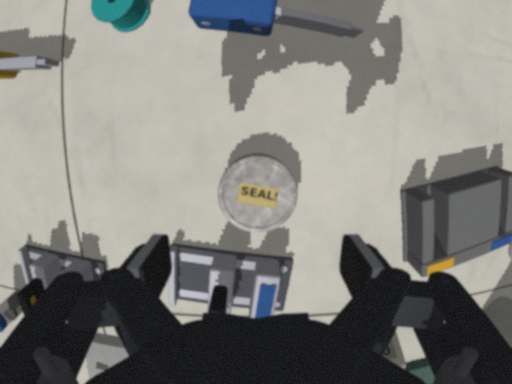

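The tin is at (258,191), matching the prediction. Grasping and carrying it.

Emit:
step_arm(moves=[[[3,2,40],[0,0,0],85],[[3,2,70],[0,0,0],85],[[3,2,88],[0,0,0],85],[[3,2,94],[0,0,0],85],[[3,2,94],[0,0,0],85],[[3,2,94],[0,0,0],50],[[3,2,94],[0,0,0],50],[[3,2,94],[0,0,0],50]])

```text
clock: 10.4
tcp_pos: [0.5701, 0.1113, 0.005]
orientation: [0.002, 0.0, 1.0, 0.0]
wrist_force: [-0.8, -0.6, 6.3]
finger_gap: 0.0591
grip_force: 64.6
```

Emit:
step_arm(moves=[[[0,0,0],[0,0,0],50],[[0,0,0],[0,0,0],50],[[0,0,0],[0,0,0],50],[[0,0,-20],[0,0,0],50],[[0,0,-60],[0,0,0],50],[[0,0,-100],[0,0,0],50],[[0,0,-130],[0,0,0],50],[[5,-30,-135],[0,0,0],50]])

```text
clock: 11.07
tcp_pos: [0.568, 0.0847, 0.1455]
orientation: [0.007, -0.003, 1.0, 0.001]
wrist_force: [0.6, -0.8, 0.0]
finger_gap: 0.0593
grip_force: 64.6
```

Emit:
step_arm(moves=[[[7,-38,0],[0,0,0],50],[[14,-76,0],[0,0,0],50],[[21,-114,0],[0,0,0],50],[[28,-152,0],[0,0,0],50],[[35,-190,0],[0,0,0],50],[[42,-228,0],[0,0,0],50],[[49,-266,0],[0,0,0],50],[[56,-304,0],[0,0,0],50]])

```text
clock: 11.73
tcp_pos: [0.507, -0.2248, 0.139]
orientation: [0.001, -0.0, 1.0, -0.001]
wrist_force: [0.4, 0.3, -0.2]
finger_gap: 0.0595
grip_force: 64.6
```

Emit:
step_arm(moves=[[[4,-38,0],[0,0,0],50],[[8,-54,0],[0,0,0],50],[[8,-54,30],[0,0,0],50],[[8,-54,70],[0,0,0],50],[[8,-54,110],[0,0,0],50],[[8,-54,122],[0,0,0],50],[[8,-54,122],[0,0,0],50],[[8,-54,122],[0,0,0],50]])

```text
clock: 12.4
tcp_pos: [0.4992, -0.2767, 0.0158]
orientation: [0.0, -0.0, 1.0, 0.0]
wrist_force: [1.1, -0.0, 0.9]
finger_gap: 0.0593
grip_force: 64.8
```

Emit:
step_arm(moves=[[[0,0,7],[0,0,0],50],[[0,0,9],[0,0,0],50],[[0,0,9],[0,0,0],50],[[0,0,9],[0,0,0],72],[[0,0,9],[0,0,0],72],[[0,0,9],[0,0,0],72],[[0,0,-25],[0,0,0],72],[[0,0,-65],[0,0,0],72]])

```text
clock: 13.07
tcp_pos: [0.4966, -0.2748, 0.0781]
orientation: [-0.003, -0.0, 1.0, 0.002]
wrist_force: [0.1, -0.4, -0.3]
finger_gap: 0.0721
grip_force: 0.0
```

Emit:
step_arm(moves=[[[0,0,-40],[0,0,0],72],[[6,35,-60],[0,0,-0.12],72],[[14,75,-60],[0,0,-0.24],72],[[22,115,-60],[0,0,-0.36],72],[[30,155,-60],[0,0,-0.48],72],[[38,195,-60],[0,0,-0.6],72],[[46,235,-60],[0,0,-0.72],72],[[54,275,-60],[0,0,-0.84],72]])

```text
clock: 13.73
tcp_pos: [0.4444, -0.0, 0.1408]
orientation: [0.001, -0.41, 0.912, -0.0]
wrist_force: [0.7, 0.8, 0.3]
finger_gap: 0.0717
grip_force: 0.0
```

```bash
python3 -c "
from h import *
go(.43,.085,.15); print(px2w('top0',145+425/4,140+487/4,.04)); shot('top','t4'); crop('t4',330,150,440,270,4,'t4c')"
```

```text
t 13.7 tcp [ 0.4444 -0.      0.1408] yaw 138.44 tool mm [-54.1  67.1  -9.2]
[0.42951072 0.09247547 0.04      ]
```

View pics/t4c.png

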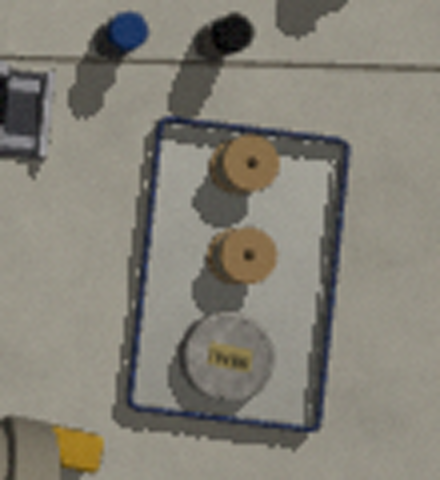

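All three lie in the tray, spools at (252,163) and (248,255) and the tin at (228,357). Now the blue feeler. I'll save the remaining views and measure by colour segmentation.

Emit:
step_arm(moves=[[[-14,17,-5],[0,0,-0.11],72],[[-28,34,-10],[0,0,-0.22],72],[[-42,51,-10],[0,0,-0.33],72],[[-54,67,-10],[0,0,-0.44],72],[[-54,67,-10],[0,0,-0.55],72],[[-54,67,-10],[0,0,-0.55],72],[[-54,67,-10],[0,0,-0.55],72],[[-54,67,-10],[0,0,-0.55],72]])

```text
clock: 14.45
tcp_pos: [0.4313, 0.0829, 0.1504]
orientation: [0.0, -0.639, 0.769, -0.0]
wrist_force: [-0.1, -1.0, -0.4]
finger_gap: 0.0721
grip_force: 0.0
```

```bash
cat >> h.py <<'E'
def rects(f,lo,hi,z,fish,amin=40):
    im=np.load(f'pics/{f}.npz')['im']; hsv=cv2.cvtColor(im,cv2.COLOR_RGB2HSV)
    m=cv2.inRange(hsv,np.array(lo),np.array(hi)); n,l,st,c=cv2.connectedComponentsWithStats(m)
    for i in range(1,n):
        if st[i,4]<amin: continue
        v,u=np.nonzero(l==i); P=np.array([px2w(f,a,b,z,fish)[:2] for a,b in zip(u,v)],np.float32)
        (cx,cy),(w,h),an=cv2.minAreaRect(P*1000); 
        ang=an if w>=h else an+90
        print(f,'px',np.round(c[i]),'area',st[i,4],'rect mm',round(cx,1),round(cy,1),'size',round(max(w,h),1),round(min(w,h),1),'long yaw',round((ang+90)%180-90,1))
B=((105,120,40),(125,255,255)); Y=((18,120,90),(32,255,255))
E
python3 -c "
from h import *
go(.4295,.0925,.02); shot('wrist','w3'); crop('w3',0,0,512,384,1.5,'w3c')
rects('w3',*B,.04,True); rects('t4',*B,.04,False,20);rects('t4',*Y,.04,False,20)"
```

```text
t 14.4 tcp [0.4313 0.0829 0.1504] yaw 169.45 tool mm [ -9.1   3.6 130.4]
w3 px [262. 193.] area 1694 rect mm 427.2 90.0 size 60.8 23.3 long yaw 81.6
w3 px [ 63. 252.] area 215 rect mm 658.5 116.1 size 40.9 10.1 long yaw -5.7
t4 px [396.  39.] area 113 rect mm 1053.9 -288.7 size 32.1 30.4 long yaw 64.4
t4 px [361. 158.] area 67 rect mm 719.6 -198.8 size 24.5 21.9 long yaw -61.9
t4 px [244. 176.] area 62 rect mm 660.1 117.4 size 39.7 10.8 long yaw -6.4
t4 px [156. 190.] area 33 rect mm 614.1 355.5 size 27.0 8.1 long yaw -87.8
t4 px [ 27. 248.] area 65 rect mm 450.1 695.8 size 37.6 12.4 long yaw -6.3
t4 px [251. 262.] area 200 rect mm 429.6 94.3 size 57.4 25.1 long yaw 80.3
t4 px [312. 173.] area 73 rect mm 671.9 -66.4 size 41.9 12.3 long yaw -5.2
t4 px [185. 185.] area 43 rect mm 631.5 276.3 size 30.2 9.8 long yaw -78.9
t4 px [349. 262.] area 103 rect mm 435.9 -170.1 size 32.2 26.7 long yaw -88.5
```

View pics/w3c.png

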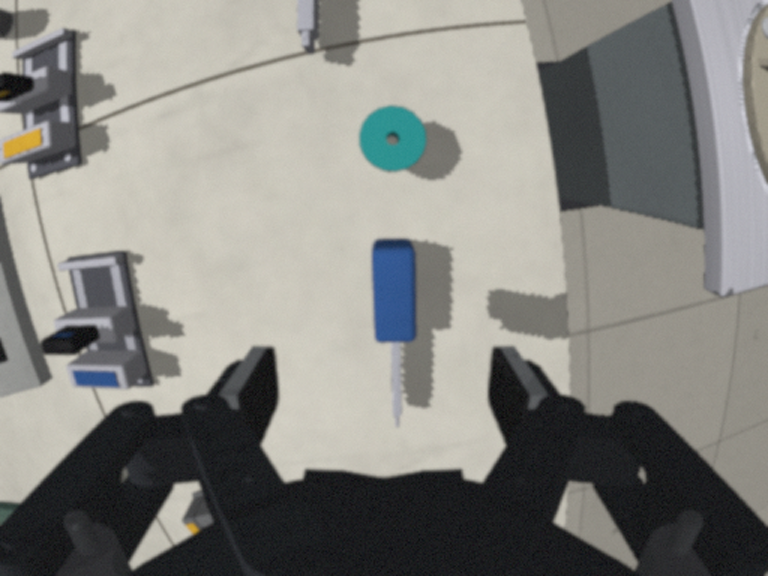

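The blue handle is at (393,290) with its blade pointing to +y (down in this view), and the turquoise spool at (392,138) is clear of the fingers. Grasping.

Emit:
step_arm(moves=[[[-8,5,40],[0,0,-0.026],60],[[-8,5,80],[0,0,-0.026],60],[[-8,5,115],[0,0,-0.026],60],[[-8,5,135],[0,0,-0.026],60],[[-8,5,142],[0,0,-0.026],60],[[-8,5,142],[0,0,-0.026],60],[[-8,5,142],[0,0,-0.026],20],[[-8,5,142],[0,0,-0.026],20]], grip_force=80)

```text
clock: 15.17
tcp_pos: [0.4293, 0.0919, 0.0098]
orientation: [0.001, -0.65, 0.76, -0.001]
wrist_force: [-0.6, -0.1, -0.7]
finger_gap: 0.0367
grip_force: 0.0
```

Emit:
step_arm(moves=[[[0,0,0],[0,0,0],20],[[0,0,0],[0,0,0],20],[[0,0,0],[0,0,0],20],[[0,0,0],[0,0,0],20],[[0,0,-20],[0,0,0],20],[[0,0,-60],[0,0,0],20],[[0,0,-90],[0,0,0],20],[[0,0,-100],[0,0,0],20]])

```text
clock: 15.83
tcp_pos: [0.4306, 0.0922, 0.1134]
orientation: [0.003, -0.65, 0.76, -0.002]
wrist_force: [0.5, 0.6, -2.3]
finger_gap: 0.0248
grip_force: 79.1
```

Emit:
step_arm(moves=[[[0,-12,0],[0,0,0.12],20],[[0,-24,0],[0,0,0.24],20],[[0,-36,0],[0,0,0.36],20],[[0,-48,0],[0,0,0.48],20],[[0,-48,0],[0,0,0.6],20],[[0,-48,0],[0,0,0.72],20],[[0,-48,0],[0,0,0.84],20],[[0,-48,0],[0,0,0.96],20]])

```text
clock: 16.5
tcp_pos: [0.4754, 0.0847, 0.1091]
orientation: [0.001, -0.223, 0.975, -0.0]
wrist_force: [-1.0, 0.0, -1.9]
finger_gap: 0.025
grip_force: 79.0
```

Emit:
step_arm(moves=[[[0,0,0],[0,0,0.12],20],[[0,0,0],[0,0,0.24],20],[[0,0,0],[0,0,0.36],20],[[0,0,0],[0,0,0.48],20],[[0,0,0],[0,0,0.56],20],[[0,0,0],[0,0,0.56],20],[[0,0,0],[0,0,0.56],20],[[0,0,0],[0,0,0.56],20]])

```text
clock: 17.17
tcp_pos: [0.4752, 0.0847, 0.1087]
orientation: [0.0, 0.051, 0.999, 0.0]
wrist_force: [0.8, 0.3, -1.9]
finger_gap: 0.0251
grip_force: 79.0
```

```bash
python3 -c "
from h import *
go(.508,.112,.06); print(telemetry.get_state()['grip_force'])
shot('wrist','w4'); crop('w4',130,120,400,330,2.9,'w4c'); shot('top','t5')
rects('w4',*B,.038,True);rects('t5',*B,.038,False,20);rects('t5',*Y,.038,False,20)"
```

```text
t 17.2 tcp [0.4752 0.0847 0.1087] yaw 84.17 tool mm [-29.8  30.5  48.7]
78.99206042289734
w4 px [255. 252.] area 7182 rect mm 526.1 79.7 size 122.4 48.1 long yaw -5.8
w4 px [497. 288.] area 76 rect mm 613.7 354.4 size 27.4 7.7 long yaw -76.0
t5 px [396.  39.] area 111 rect mm 1054.5 -289.8 size 30.9 30.5 long yaw 64.4
t5 px [361. 158.] area 67 rect mm 719.9 -199.2 size 24.6 21.9 long yaw -61.9
t5 px [244. 176.] area 62 rect mm 660.4 117.5 size 39.7 10.8 long yaw -6.4
t5 px [156. 190.] area 32 rect mm 614.3 355.9 size 27.1 8.2 long yaw -88.4
t5 px [ 27. 248.] area 64 rect mm 450.0 696.9 size 37.7 12.3 long yaw -7.2
t5 px [312. 173.] area 73 rect mm 672.1 -66.6 size 42.0 12.3 long yaw -5.2
t5 px [185. 185.] area 42 rect mm 631.6 276.8 size 29.8 9.9 long yaw -78.9
t5 px [344. 261.] area 205 rect mm 437.8 -157.2 size 58.3 25.2 long yaw 81.0
```

```bash
python3 -c "
from h import *
for f,fi in(('w2',1),('w3',1),('w1',1),('top0',0),('t3',0)):
    rects(f,*B,.038,fi,25); rects(f,*Y,.038,fi,25)
" | awk '{print}' | grep -E 'size (2[0-9]|3[0-9]|4[0-9])'
python3 - <<'E'
import cv2,numpy as np
a=cv2.imread('pics/w2.png')[225:320,165:300]; b=cv2.imread('pics/w1.png')[225:320,175:310]
c=cv2.imread('pics/top0.png')[160:195,232:282];d=cv2.imread('pics/top0.png')[158:193,298:348]
r=lambda i,k:cv2.resize(i,None,fx=k,fy=k,interpolation=cv2.INTER_CUBIC)
t=np.hstack([r(a,2.9),r(b,2.9)]); u=np.hstack([cv2.resize(c,(391,274),interpolation=cv2.INTER_CUBIC),cv2.resize(d,(392,274),interpolation=cv2.INTER_CUBIC)])
u=cv2.resize(u,(t.shape[1],274)); cv2.imwrite('pics/cl.png',np.vstack([t,u])); print(t.shape)
E
```

```text
w2 px [502. 241.] area 136 rect mm 613.2 355.7 size 29.6 9.0 long yaw -79.2
w2 px [265. 301.] area 439 rect mm 656.8 116.9 size 35.2 11.2 long yaw -7.1
w2 px [  2. 323.] area 58 rect mm 739.0 -215.8 size 35.1 9.1 long yaw -31.7
w2 px [ 7. 76.] area 54 rect mm 456.3 -107.9 size 22.2 2.7 long yaw 79.1
w2 px [440. 266.] area 242 rect mm 631.4 276.8 size 30.1 10.6 long yaw -77.4
w3 px [ 63. 252.] area 215 rect mm 660.4 116.8 size 41.2 10.1 long yaw -5.7
w3 px [15. 95.] area 251 rect mm 671.1 -67.6 size 42.3 11.5 long yaw -5.2
w1 px [445. 262.] area 149 rect mm 651.8 118.1 size 23.8 10.7 long yaw -7.3
w1 px [268. 289.] area 481 rect mm 671.0 -67.2 size 43.0 11.9 long yaw -5.0
top0 px [396.  39.] area 112 rect mm 1054.1 -289.6 size 32.0 31.5 long yaw -14.7
top0 px [361. 158.] area 68 rect mm 719.9 -199.2 size 24.6 21.9 long yaw -61.9
top0 px [244. 176.] area 63 rect mm 660.4 117.6 size 39.7 11.1 long yaw -6.5
top0 px [156. 191.] area 33 rect mm 614.0 355.5 size 27.5 8.6 long yaw -74.3
top0 px [ 27. 248.] area 64 rect mm 450.1 696.6 size 37.4 12.2 long yaw -5.0
top0 px [312. 173.] area 73 rect mm 672.1 -66.6 size 42.0 12.3 long yaw -5.2
top0 px [185. 185.] area 44 rect mm 631.9 276.7 size 30.3 10.2 long yaw -77.1
t3 px [396.  39.] area 111 rect mm 1054.5 -289.8 size 30.9 30.5 long yaw 64.6
t3 px [361. 158.] area 67 rect mm 719.9 -199.2 size 24.6 21.9 long yaw -61.9
t3 px [244. 176.] area 62 rect mm 660.4 117.5 size 39.7 10.8 long yaw -6.4
t3 px [156. 190.] area 32 rect mm 614.3 355.9 size 27.1 8.2 long yaw -88.4
t3 px [ 27. 248.] area 63 rect mm 450.9 696.8 size 35.9 12.3 long yaw -7.2
t3 px [312. 173.] area 73 rect mm 672.1 -66.6 size 42.0 12.3 long yaw -5.2
t3 px [185. 185.] area 43 rect mm 631.6 276.6 size 30.3 9.9 long yaw -78.9
(276, 784, 3)
```

View pics/cl.png

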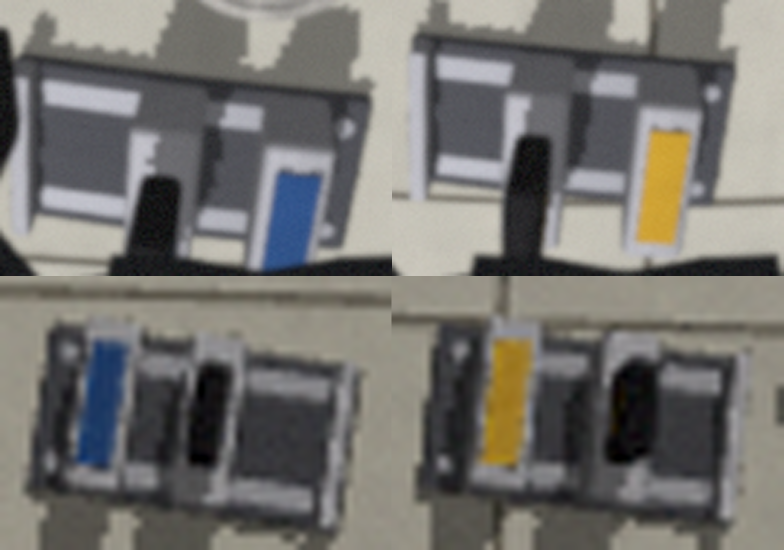

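Both marks sit mid-jaw on the fixed jaws (blue at (292,220), yellow at (663,187)), and the gaps look about 20 mm, so both clamps are wide enough open. Lining up the blue feeler in front of its clamp.

Emit:
step_arm(moves=[[[-20,17,0],[0,0,0.006],20],[[-41,34,0],[0,0,0.006],20],[[-41,34,35],[0,0,0.006],20],[[-41,34,70],[0,0,0.006],20],[[-41,34,90],[0,0,0.006],20],[[-41,34,98],[0,0,0.006],20],[[-41,34,98],[0,0,0.006],20],[[-41,34,98],[0,0,0.006],20]])

```text
clock: 17.93
tcp_pos: [0.5195, 0.1143, 0.0108]
orientation: [0.0, 0.054, 0.999, 0.0]
wrist_force: [0.0, -0.1, -1.5]
finger_gap: 0.0248
grip_force: 79.6
```

```bash
python3 -c "
from h import *
go(.5191,.1144,.0102); shot('wrist','w5'); shot('scene','s5')
crop('s5',180,160,320,265,5.5,'s5c')
s=telemetry.get_state();print(s['wrist_force'],s['finger_gap'])"
```

```text
t 17.9 tcp [0.5195 0.1143 0.0108] yaw 83.76 tool mm [0.4 0.  0.6]
[ 0.44558958 -0.24380803 -1.22012979] 0.02474425930832304
```

View pics/w5.png

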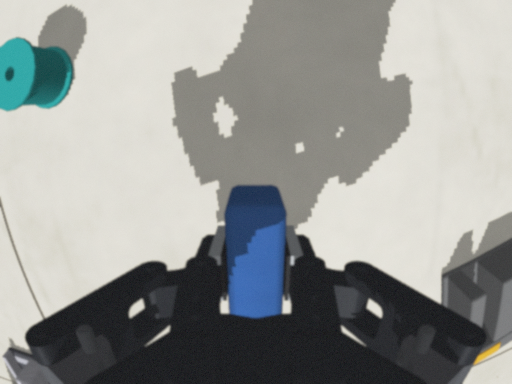

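The handle sits square in the fingers at (255,250), but the clamp is hidden behind the gripper. I'll insert in small steps and watch the force.

Emit:
step_arm(moves=[[[-5,0,0],[0,0,0],20],[[-10,0,0],[0,0,0],20],[[-15,0,0],[0,0,0],20],[[-20,0,0],[0,0,0],20],[[-25,0,0],[0,0,0],20],[[-30,0,0],[0,0,0],20],[[-33,0,0],[0,0,0],20],[[-33,0,0],[0,0,0],20]])

```text
clock: 18.7
tcp_pos: [0.5532, 0.1105, 0.0103]
orientation: [0.0, 0.055, 0.998, 0.0]
wrist_force: [-0.5, 0.7, -1.2]
finger_gap: 0.025
grip_force: 79.6
```

```bash
python3 -c "
from h import *
go(.5191,.1144,.0102); shot('scene','s6')
crop('s6',180,160,320,265,5.5,'s6c')
s=telemetry.get_state();print(s['wrist_force'],s['finger_gap'])"
```

```text
t 18.7 tcp [0.5532 0.1105 0.0103] yaw 83.69 tool mm [34.3  0.1  0. ]
[ 0.01296966  0.00945587 -2.8153495 ] 0.024785821335057114
```

View pics/s6c.png

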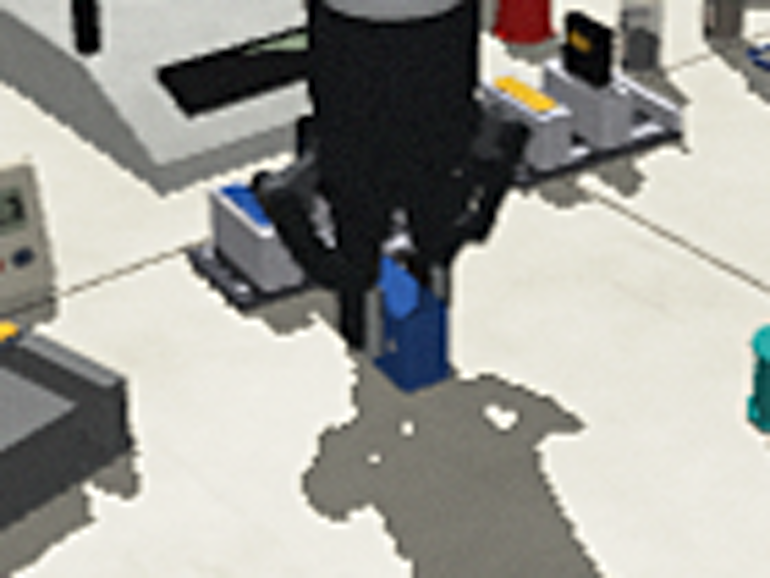

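The blade goes in without side force; the gripper hides the jaws. Continuing.

Emit:
step_arm(moves=[[[-5,0,0],[0,0,0],20],[[-10,0,0],[0,0,0],20],[[-15,0,0],[0,0,0],20],[[-20,0,0],[0,0,0],20],[[-25,0,0],[0,0,0],20],[[-30,0,0],[0,0,0],20],[[-34,0,0],[0,0,0],20],[[-34,0,0],[0,0,0],20]])

```text
clock: 19.42
tcp_pos: [0.5872, 0.1067, 0.0104]
orientation: [0.001, 0.055, 0.998, 0.0]
wrist_force: [0.8, 0.1, -1.6]
finger_gap: 0.0251
grip_force: 79.6
```

```bash
python3 -c "
from h import *
go(.5191,.1144,.0102)
s=telemetry.get_state();print(s['wrist_force'],s['finger_gap'])"
```

```text
t 19.4 tcp [0.5872 0.1067 0.0104] yaw 83.69 tool mm [68.6  0.1  0.1]
[ 0.79271304  0.07295212 -1.56670243] 0.025062333444483907
```

Emit:
step_arm(moves=[[[0,0,1.5],[0,0,0],20],[[0,0,1.5],[0,0,0],45],[[0,0,1.5],[0,0,0],45],[[0,0,1.5],[0,0,0],45],[[0,0,-10],[0,0,0],45],[[0,0,-50],[0,0,0],45],[[0,0,-90],[0,0,0],45],[[10,0,-130],[0,0,0],45]])

```text
clock: 20.08
tcp_pos: [0.5767, 0.1078, 0.1422]
orientation: [0.0, 0.055, 0.998, 0.0]
wrist_force: [1.3, 0.3, 0.9]
finger_gap: 0.0449
grip_force: 0.0
```

Emit:
step_arm(moves=[[[30,0,-10],[0,0,0],45],[[50,-10,-20],[0,0,0],85],[[60,-15,-20],[0,0,0],85],[[60,-15,-20],[0,0,0],85],[[60,-15,-20],[0,0,0],85],[[60,-15,-20],[0,0,0],85]])

```text
clock: 20.58
tcp_pos: [0.5154, 0.0997, 0.1606]
orientation: [0.001, 0.055, 0.998, 0.0]
wrist_force: [-0.2, -0.1, 0.4]
finger_gap: 0.0849
grip_force: 0.0
```

```bash
python3 -c "
from h import *
go(.658,.08,.05); shot('wrist','w7')
rects('w7',*B,.038,True)
rects('w7',(0,0,0),(180,255,35),.071,True,60)
print(w2px('w7',[.658,.08,.071],True))
im=np.load('pics/w7.npz')['im']
O=np.array([.6581,.0973]);c,s=np.cos(np.radians(-6.2)),np.sin(np.radians(-6.2))
# rectified strip at z=.038 and .071 clamp frame, 0.5mm/px
for z,n in((.038,'a'),(.071,'b')):
    X,Yy=np.meshgrid(np.arange(-60,60,.4),np.arange(50,-75,-.4))
    mp=np.array([w2px('w7',[O[0]+(c*x-s*y)/1e3,O[1]+(s*x+c*y)/1e3,z],True) for x,y in zip(X.ravel(),Yy.ravel())],np.float32).reshape(*X.shape,2)
    cv2.imwrite(f'pics/w7{n}.png',cv2.remap(im,mp,None,cv2.INTER_LINEAR)[:,:,::-1])
    print(z)
a=[cv2.imread(f'pics/w7{n}.png') for n in 'ab']; b=np.hstack(a); 
for i in range(0,b.shape[0],25): cv2.line(b,(0,i),(6,i),(0,0,255),1)
cv2.imwrite('pics/w7r.png',cv2.resize(b,None,fx=1.33,fy=1.33))
"
```

```text
t 20.6 tcp [0.5154 0.0997 0.1606] yaw 83.7 tool mm [-143.7   -4.   110.8]
w7 px [270. 248.] area 1438 rect mm 583.5 107.2 size 68.2 24.9 long yaw -6.4
w7 px [472. 241.] area 91 rect mm 613.1 355.2 size 27.1 8.0 long yaw -77.7
w7 px [284. 304.] area 187 rect mm 654.1 117.1 size 28.2 10.2 long yaw -8.4
w7 px [254. 333.] area 37220 rect mm 731.9 78.4 size 1021.9 356.8 long yaw 83.6
[250.77257601 329.5846874 ]
0.038
0.071
```

```bash
cat >> h.py <<'E'
CL={'b':(.6581,.0973,-6.2),'y':(.6698,-.0868,-5.2)}
def cl(k,P):
    x,y,a=CL[k];a=np.radians(a);d=np.array(P[:2])-[x,y];return 1e3*np.array([np.cos(a)*d[0]+np.sin(a)*d[1],-np.sin(a)*d[0]+np.cos(a)*d[1]])
def wl(k,X,Y):
    x,y,a=CL[k];a=np.radians(a);return np.array([x+(np.cos(a)*X-np.sin(a)*Y)/1e3,y+(np.sin(a)*X+np.cos(a)*Y)/1e3])
def blk(f,u0,v0,u1,v1,z,k,th=40):
    im=np.load(f'pics/{f}.npz')['im'][v0:v1,u0:u1].max(2); m=(im<th).astype(np.uint8)
    n,l,st,c=cv2.connectedComponentsWithStats(m)
    for i in range(1,n):
        if st[i,4]<8: continue
        v,u=np.nonzero(l==i);P=np.array([cl(k,px2w(f,a+u0,b+v0,z)) for a,b in zip(u,v)]);print(f,k,'n',st[i,4],'mean',P.mean(0).round(1),'lo',P.min(0).round(1),'hi',P.max(0).round(1))
E
python3 -c "
from h import *
for u in(213.3,227): print('w2 fin base y',cl('b',px2w('w2',u,287,.038,True)))
print('w2 jaw edges', [cl('b',px2w('w2',165+u/2.9,225+v/2.9,.038,True)).round(1) for u,v in((130,130),(195,130),(265,148),(332,150))])
for u in(513-392,552-392): print('w1 fin base',cl('y',px2w('w1',175+u/2.9,225+137/2.9,.038,True)))
print('w1 jaw', [cl('y',px2w('w1',175+u/2.9,225+v/2.9,.038,True)).round(1) for u,v in((505-392,95),(570-392,95),(640-392,107),(703-392,107))])
blk('top0',252,168,266,190,.071,'b');blk('top0',320,160,336,190,.071,'y')
"
```

```text
w2 fin base y [-14.10240975 -23.97930596]
w2 fin base y [-15.64302529 -12.90294475]
w2 jaw edges [array([-30.1, -27.5]), array([-32.4,  -9.9]), array([-28.9,   9.4]), array([-30.1,  27.7])]
w1 fin base [-15.10014183 -28.49503806]
w1 fin base [-16.53843161 -16.3531709 ]
w1 jaw [array([-29.8, -31.6]), array([-32. , -11.8]), array([-30. ,   9.7]), array([-31.6,  28.9])]
top0 b n 46 mean [ -2.5 -16.9] lo [-17.6 -21.8] hi [ 12.8 -11.7]
top0 b n 14 mean [-8.5 -4.8] lo [-19.   -6.5] hi [ 5.4 -2.6]
top0 y n 71 mean [ -2.7 -19. ] lo [-19.1 -26.9] hi [ 13.9 -11.4]
top0 y n 23 mean [-8.5  0.2] lo [-21.   -2.9] hi [3.5 3.2]
```

```bash
python3 -c "
from h import *
p=wl('b',0,-17.5);print(p);go(*p,.046)"
```

```text
[0.65621001 0.07990236]
t 20.6 tcp [0.5154 0.0998 0.1603] yaw 83.71 tool mm [-142.1   -4.3  114.3]
```

Emit:
step_arm(moves=[[[-40,-1,0],[0,0,0],45],[[-80,-3,0],[0,0,0],45],[[-120,-4,0],[0,0,0],45],[[-142,-4,10],[0,0,0],45],[[-142,-4,45],[0,0,0],45],[[-142,-4,80],[0,0,0],45],[[-142,-4,105],[0,0,0],45],[[-142,-4,114],[0,0,0],45]], grip_force=40)

```text
clock: 21.3
tcp_pos: [0.6526, 0.0801, 0.0401]
orientation: [-0.004, 0.055, 0.998, -0.0]
wrist_force: [-0.9, -0.5, -0.2]
finger_gap: 0.0447
grip_force: 0.0
```

Emit:
step_arm(moves=[[[0,0,0],[0,0,0],45],[[0,0,0],[0,0,0],5],[[0,0,0],[0,0,0],5],[[0,0,0],[0,0,0],5],[[0,0,0],[0,0,0],5],[[0,0,0],[0,0,0],5],[[0,0,0],[0,0,0],5],[[0,0,0],[0,0,0],5]])

```text
clock: 21.97
tcp_pos: [0.6572, 0.0797, 0.0488]
orientation: [0.002, 0.055, 0.998, -0.0]
wrist_force: [0.1, -2.7, 6.0]
finger_gap: 0.0109
grip_force: 41.9
```

```bash
python3 -c "
from h import *
s=telemetry.get_state();go(.65,.08,.046);print(cl('b',s['tcp_pos']),s['wrist_force'],s['finger_gap'],s['grip_force'])"
```

```text
t 22.0 tcp [0.6572 0.0797 0.0488] yaw 83.66 tool mm [ 7.3 -0.5  2.7]
[  1.05474864 -17.60150203] [ 0.08708406 -2.70415367  6.04863093] 0.010898960601760549 41.8769645690918
```

Emit:
step_arm(moves=[[[0,1,0],[0,0,0],5],[[0,2,0],[0,0,0],5],[[0,4,0],[0,0,0],5],[[0,6,0],[0,0,0],5],[[0,8,0],[0,0,0],5],[[0,9,0],[0,0,0],5],[[0,10,0],[0,0,0],5],[[0,10,0],[0,0,0],5]])

```text
clock: 22.63
tcp_pos: [0.6583, 0.088, 0.0488]
orientation: [0.002, 0.056, 0.998, -0.002]
wrist_force: [0.1, -7.6, 7.2]
finger_gap: 0.0112
grip_force: 41.8
```

```bash
python3 -c "
from h import *
s=telemetry.get_state();go(.65,.08,.046);print(cl('b',s['tcp_pos']),s['wrist_force'],s['finger_gap'],s['grip_force'])"
```

```text
t 22.6 tcp [0.6583 0.088  0.0488] yaw 83.6 tool mm [ 7.4 -8.8  2.8]
[ 1.20282599 -9.24922455] [ 0.09772798 -7.64588979  7.19833519] 0.011199395282389672 41.829646825790405
```

Emit:
step_arm(moves=[[[0,1,-2],[0,0,0],5],[[0,2,-2],[0,0,0],5],[[0,3,-2],[0,0,0],5],[[0,4,-2],[0,0,0],5],[[0,4,-2],[0,0,0],5],[[0,4,-2],[0,0,0],5]])

```text
clock: 23.13
tcp_pos: [0.6584, 0.0894, 0.0489]
orientation: [0.001, 0.057, 0.998, -0.004]
wrist_force: [3.1, -14.6, -2.1]
finger_gap: 0.0112
grip_force: 40.7
```

Emit:
step_arm(moves=[[[0,0.5,0],[0,0,0],5],[[0,0.5,0],[0,0,0],5],[[0,0.5,0],[0,0,0],5]])

```text
clock: 23.38
tcp_pos: [0.6584, 0.0894, 0.0488]
orientation: [0.001, 0.057, 0.998, -0.004]
wrist_force: [3.1, -16.3, -2.3]
finger_gap: 0.011
grip_force: 40.7
```

Emit:
step_arm(moves=[[[0,0.5,0],[0,0,0],5],[[0,0.5,0],[0,0,0],5],[[0,0.5,0],[0,0,0],5]])

```text
clock: 23.63
tcp_pos: [0.6584, 0.0894, 0.0488]
orientation: [0.001, 0.057, 0.998, -0.004]
wrist_force: [3.2, -18.0, -0.5]
finger_gap: 0.0115
grip_force: 40.8
```

```bash
python3 -c "
from h import *
s=telemetry.get_state();go(.65,.08,.046);print(cl('b',s['tcp_pos']),s['wrist_force'],s['finger_gap'],s['grip_force'])"
```

```text
t 23.6 tcp [0.6584 0.0894 0.0488] yaw 83.45 tool mm [  7.3 -10.3   2.9]
[ 1.12345079 -7.80705872] [  3.19692509 -17.96086972  -0.52495981] 0.011525914941224414 40.783846378326416
```

```bash
cat >> h.py <<'E'
def prof(f,k,x,z,ys,fish=True):
    im=cv2.cvtColor(np.load(f'pics/{f}.npz')['im'],cv2.COLOR_RGB2GRAY)
    m=np.array([[w2px(f,[*wl(k,x,y),z],fish) for y in ys]],np.float32)
    print(f,k,x,z,' '.join(f'{int(y)}:{v}' for y,v in zip(ys,cv2.remap(im,m,None,cv2.INTER_LINEAR)[0])))
E
python3 -c "
from h import *
ys=np.arange(-32,34,1)
for x in(-27,-23): prof('w2','b',x,.038,ys)
prof('top0','b',-24,.038,ys,False)
for x in(-27,-23): prof('w1','y',x,.038,ys)
"
```

```text
w2 b -27 0.038 -32:85 -31:83 -30:85 -29:92 -28:122 -27:163 -26:186 -25:192 -24:192 -23:190 -22:184 -21:156 -20:125 -19:109 -18:107 -17:109 -16:105 -15:106 -14:106 -13:106 -12:105 -11:104 -10:102 -9:92 -8:73 -7:54 -6:49 -5:48 -4:49 -3:54 -2:70 -1:81 0:81 1:81 2:81 3:84 4:82 5:83 6:82 7:89 8:102 9:130 10:162 11:183 12:189 13:188 14:184 15:184 16:187 17:186 18:185 19:182 20:178 21:178 22:177 23:175 24:174 25:175 26:175 27:163 28:127 29:86 30:76 31:82 32:81 33:81
w2 b -23 0.038 -32:85 -31:84 -30:86 -29:96 -28:131 -27:169 -26:188 -25:192 -24:190 -23:184 -22:172 -21:144 -20:114 -19:106 -18:107 -17:107 -16:107 -15:107 -14:105 -13:106 -12:105 -11:105 -10:101 -9:91 -8:72 -7:55 -6:49 -5:53 -4:64 -3:74 -2:77 -1:81 0:85 1:84 2:83 3:83 4:83 5:84 6:85 7:89 8:102 9:130 10:163 11:183 12:185 13:174 14:146 15:129 16:130 17:135 18:152 19:158 20:155 21:153 22:142 23:127 24:126 25:130 26:142 27:151 28:130 29:92 30:75 31:81 32:83 33:84
top0 b -24 0.038 -32:127 -31:126 -30:126 -29:124 -28:128 -27:135 -26:142 -25:142 -24:140 -23:138 -22:121 -21:103 -20:89 -19:85 -18:82 -17:80 -16:79 -15:78 -14:79 -13:81 -12
[... 522 characters left out ...]
:80 -3:82 -2:87 -1:82 0:84 1:84 2:83 3:83 4:84 5:84 6:85 7:88 8:101 9:127 10:158 11:178 12:189 13:189 14:186 15:187 16:187 17:187 18:187 19:183 20:180 21:180 22:179 23:180 24:178 25:176 26:175 27:164 28:135 29:93 30:68 31:75 32:82 33:80
w1 y -23 0.038 -32:131 -31:169 -30:188 -29:193 -28:192 -27:186 -26:165 -25:129 -24:111 -23:106 -22:108 -21:108 -20:107 -19:109 -18:108 -17:105 -16:104 -15:108 -14:101 -13:91 -12:75 -11:57 -10:51 -9:50 -8:47 -7:49 -6:60 -5:74 -4:80 -3:84 -2:85 -1:83 0:84 1:83 2:82 3:82 4:83 5:84 6:85 7:89 8:100 9:129 10:161 11:181 12:183 13:168 14:149 15:143 16:150 17:155 18:156 19:153 20:143 21:133 22:128 23:133 24:144 25:152 26:160 27:160 28:138 29:92 30:63 31:67 32:77 33:81
```

The jaw has stopped hard at 18 N after closing about 9.8 mm from an estimated 17 mm gap. That leaves a gap of about 6.5 mm, so it has nipped the blade. I'll relax, release and re-measure the feeler.

Emit:
step_arm(moves=[[[0,-1,0],[0,0,0],5],[[0,-3,0],[0,0,0],5],[[0,-3,0],[0,0,0],5],[[0,-3,0],[0,0,0],40],[[0,-3,0],[0,0,0],40],[[0,-3,0],[0,0,0],40],[[0,-3,-20],[0,0,0],40],[[0,-3,-60],[0,0,0],40]])

```text
clock: 24.3
tcp_pos: [0.6525, 0.0926, 0.1033]
orientation: [-0.005, 0.054, 0.999, -0.0]
wrist_force: [0.6, -0.6, -1.1]
finger_gap: 0.0398
grip_force: 0.0
```

Emit:
step_arm(moves=[[[20,3,-35],[0,0,0],45],[[60,6,-53],[0,0,0],45],[[100,6,-53],[0,0,0],45],[[140,6,-53],[0,0,0],60],[[143,6,-53],[0,0,0],60],[[143,6,-53],[0,0,0],60],[[143,6,-53],[0,0,0],60]])

```text
clock: 24.88
tcp_pos: [0.5158, 0.1142, 0.1622]
orientation: [0.001, 0.054, 0.999, 0.0]
wrist_force: [-0.0, -0.4, 0.5]
finger_gap: 0.0601
grip_force: 0.0
```

```bash
python3 -c "
from h import *
go(.584,.111,.0085); shot('wrist','w8'); shot('top','t8')
rects('w8',*B,.04,True); rects('w7',*B,.04,True); rects('t8',*B,.04,False)
blk('t8',252,168,266,190,.071,'b')
ys=np.arange(-24,32,1);prof('w8','b',-25,.038,ys)
"
```

```text
t 24.9 tcp [0.5158 0.1142 0.1622] yaw 83.77 tool mm [-67.8   4.1 153.8]
w8 px [260. 248.] area 1421 rect mm 582.6 111.5 size 68.0 24.7 long yaw -6.4
w8 px [462. 242.] area 96 rect mm 611.8 353.2 size 27.5 7.8 long yaw -76.8
w8 px [271. 305.] area 208 rect mm 653.9 116.9 size 31.1 10.3 long yaw -6.8
w7 px [270. 248.] area 1438 rect mm 582.5 107.2 size 67.7 24.7 long yaw -6.4
w7 px [472. 241.] area 91 rect mm 611.9 353.4 size 26.9 7.9 long yaw -77.7
w7 px [284. 304.] area 187 rect mm 652.5 117.0 size 28.0 10.2 long yaw -8.4
t8 px [396.  39.] area 111 rect mm 1053.9 -288.7 size 32.0 30.4 long yaw 64.3
t8 px [361. 158.] area 68 rect mm 719.6 -198.8 size 24.5 21.9 long yaw -61.9
t8 px [244. 176.] area 63 rect mm 660.2 117.6 size 39.7 11.1 long yaw -6.5
t8 px [246. 196.] area 96 rect mm 605.9 110.2 size 27.1 24.4 long yaw 1.6
t8 px [ 27. 248.] area 65 rect mm 450.3 695.7 size 37.3 12.4 long yaw -6.3
t8 b n 47 mean [-2.1 -6. ] lo [-18.7 -10.6] hi [14.  -0.8]
w8 b -25 0.038 -24:88 -23:89 -22:87 -21:88 -20:87 -19:90 -18:107 -17:138 -16:169 -15:188 -14:194 -13:193 -12:184 -11:165 -10:143 -9:122 -8:113 -7:109 -6:108 -5:109 -4:108 -3:108 -2:108 -1:108 0:105 1:101 2:98 3:102 4:116 5:143 6:169 7:175 8:165 9:159 10:170 11:183 12:190 13:190 14:186 15:184 16:182 17:180 18:181 19:181 20:180 21:179 22:178 23:177 24:175 25:173 26:172 27:161 28:136 29:105 30:77 31:68
```

The feeler shifted 4.3 mm against the fixed jaw, and the sliding jaw moved 11 mm in to a gap of about 6 mm. Now I'll regrip the handle and draw it straight out.

Emit:
step_arm(moves=[[[-35,2,20],[0,0,0],60],[[-69,4,50],[0,0,0],50],[[-69,4,90],[0,0,0],50],[[-69,4,125],[0,0,0],50],[[-69,4,148],[0,0,0],50],[[-69,4,153],[0,0,0],50],[[-69,4,153],[0,0,0],50],[[-69,4,153],[0,0,0],50]], grip_force=60)

```text
clock: 25.65
tcp_pos: [0.5858, 0.11, 0.009]
orientation: [0.001, 0.055, 0.998, 0.0]
wrist_force: [0.4, -0.6, 1.3]
finger_gap: 0.0502
grip_force: 0.0
```

```bash
python3 -c "
from h import *
go(.585,.1112,.0085)"
```

```text
t 25.6 tcp [0.5858 0.11   0.009 ] yaw 83.69 tool mm [0.9 1.1 0.5]
```

Emit:
step_arm(moves=[[[0,1,0],[0,0,0],50],[[0,1,0],[0,0,0],20],[[0,1,0],[0,0,0],20],[[0,1,0],[0,0,0],20],[[0,1,0],[0,0,0],20],[[0,1,0],[0,0,0],20]])

```text
clock: 26.15
tcp_pos: [0.586, 0.1111, 0.0104]
orientation: [0.002, 0.055, 0.998, 0.0]
wrist_force: [-1.0, 0.0, 6.5]
finger_gap: 0.0251
grip_force: 60.2
```

Emit:
step_arm(moves=[[[3,0,0],[0,0,0],20],[[10,0,0],[0,0,0],20],[[20,0,0],[0,0,0],20],[[30,0,0],[0,0,0],20],[[40,0,0],[0,0,0],20],[[50,0,0],[0,0,0],20],[[60,0,0],[0,0,0],20],[[70,0,0],[0,0,0],20]])

```text
clock: 26.82
tcp_pos: [0.518, 0.1189, 0.0105]
orientation: [0.004, 0.055, 0.998, 0.0]
wrist_force: [5.0, 0.3, 6.1]
finger_gap: 0.0254
grip_force: 59.7
```

Emit:
step_arm(moves=[[[15,0,0],[0,0,0],20],[[30,0,0],[0,0,0],20],[[40,0,-5],[0,0,0],20],[[40,0,-40],[0,0,0],20],[[40,0,-80],[0,0,0],20],[[40,0,-100],[0,0,0],20],[[40,0,-100],[0,0,0],20],[[40,0,-100],[0,0,0],20]])

```text
clock: 27.48
tcp_pos: [0.4749, 0.1233, 0.1092]
orientation: [0.001, 0.055, 0.999, 0.0]
wrist_force: [-0.7, 1.5, -1.4]
finger_gap: 0.0253
grip_force: 59.4
```

```bash
python3 -c "
from h import *
s=telemetry.get_state();go(.5,.11,.01);print(s['finger_gap'],s['grip_force'])
shot('wrist','w9'); shot('top','t9')
rects('w9',*B,.04,True); rects('t9',*B,.04,False)
blk('t9',252,168,266,190,.071,'b')
"
```

```text
t 27.5 tcp [0.4749 0.1233 0.1092] yaw 83.73 tool mm [-26.3 -10.5  99.2]
0.025314042885517873 59.36648905277252
w9 px [255. 253.] area 6982 rect mm 526.1 118.1 size 119.4 47.6 long yaw -6.6
w9 px [475. 295.] area 93 rect mm 611.7 352.8 size 27.2 8.1 long yaw -77.6
t9 px [396.  39.] area 111 rect mm 1053.9 -288.7 size 32.1 30.4 long yaw 64.4
t9 px [361. 158.] area 68 rect mm 719.4 -199.6 size 23.3 23.0 long yaw -44.0
t9 px [244. 176.] area 61 rect mm 660.1 117.4 size 39.7 10.8 long yaw -6.4
t9 px [ 27. 248.] area 64 rect mm 451.0 695.8 size 35.8 12.3 long yaw -7.2
t9 b n 48 mean [-2.4 -6.1] lo [-18.7 -10.9] hi [14.  -0.8]
```

The blue gap held (fin unchanged at -6.1). For the holder I'll refine the slot positions with profiles from the pictures already taken.

```bash
python3 -c "
from h import *
import h
h.CL['h']=(.5936,.3096,12.7)
ys=np.arange(-70,72,2)
for f,fi in(('w2',True),('top0',False)):
  for x in(-30,-5,15): prof(f,'h',x,.038,ys,fi)
ys=np.arange(-60,60,2)
def px(f,y,z,fi):
    im=cv2.cvtColor(np.load(f'pics/{f}.npz')['im'],cv2.COLOR_RGB2GRAY)
    m=np.array([[w2px(f,[*wl('h',x,y),z],fi) for x in ys]],np.float32);print('alongx',f,y,' '.join(f'{int(a)}:{v}' for a,v in zip(ys,cv2.remap(im,m,None,cv2.INTER_LINEAR)[0])))
px('w2',0,.038,True);px('top0',0,.038,False)
"
```

```text
w2 h -30 0.038 -70:64 -68:68 -66:65 -64:68 -62:73 -60:98 -58:104 -56:106 -54:105 -52:105 -50:94 -48:71 -46:64 -44:67 -42:68 -40:65 -38:67 -36:69 -34:81 -32:102 -30:105 -28:104 -26:104 -24:106 -22:104 -20:106 -18:105 -16:105 -14:105 -12:105 -10:105 -8:103 -6:103 -4:103 -2:104 0:103 2:104 4:104 6:104 8:104 10:105 12:104 14:103 16:106 18:102 20:105 22:104 24:104 26:104 28:103 30:104 32:94 34:72 36:64 38:66 40:67 42:69 44:87 46:102 48:105 50:0 52:0 54:0 56:0 58:0 60:0 62:0 64:0 66:0 68:0 70:0
w2 h -5 0.038 -70:65 -68:66 -66:65 -64:65 -62:76 -60:97 -58:104 -56:105 -54:106 -52:104 -50:88 -48:61 -46:63 -44:66 -42:65 -40:67 -38:65 -36:67 -34:83 -32:101 -30:104 -28:105 -26:104 -24:105 -22:104 -20:104 -18:105 -16:104 -14:106 -12:105 -10:102 -8:104 -6:106 -4:104 -2:105 0:104 2:105 4:104 6:105 8:104 10:106 12:103 14:105 16:103 18:106 20:106 22:104 24:104 26:105 28:105 30:102 32:93 34:73 36:67 38:67 40:68 42:71 44:89 46:103 48:105 50:104 52:0 54:0 56:0 58:0 60:0 62:0 64:0 66:0 68:0 70:0
w2 h 15 0.038 -70:66 -68:65 -66:60 -64:65 -62:74 -60:99 -58:105 -56:104 -54:104 -52:101 -50:85 -48:60 -46:54 -4
[... 1956 characters left out ...]
24:103 -22:104 -20:105 -18:105 -16:104 -14:105 -12:105 -10:105 -8:104 -6:104 -4:105 -2:103 0:105 2:103 4:104 6:104 8:106 10:102 12:105 14:104 16:106 18:104 20:93 22:87 24:100 26:105 28:105 30:105 32:106 34:120 36:161 38:180 40:181 42:181 44:182 46:181 48:182 50:179 52:180 54:181 56:182 58:183
alongx top0 0 -60:103 -58:84 -56:85 -54:84 -52:83 -50:82 -48:84 -46:83 -44:84 -42:81 -40:65 -38:52 -36:60 -34:79 -32:79 -30:79 -28:80 -26:80 -24:80 -22:79 -20:79 -18:82 -16:81 -14:80 -12:79 -10:79 -8:81 -6:82 -4:80 -2:79 0:79 2:79 4:80 6:80 8:79 10:79 12:81 14:80 16:78 18:78 20:82 22:76 24:65 26:77 28:79 30:79 32:80 34:82 36:93 38:114 40:142 42:148 44:148 46:147 48:149 50:148 52:147 54:149 56:149 58:148
```

```bash
sed -i "s/CL={/CL={'h':(.5936,.3096,12.7),/" h.py; python3 -c "
from h import *
p=wl('h',-145,38.4);print(p,wl('h',-79,38.4));go(*p,.1092)"
```

```text
[0.4437054  0.31518283] [0.50809068 0.32969268]
t 27.6 tcp [0.4733 0.1231 0.1069] yaw 83.71 tool mm [ 50.4 187.7  -2.2]
```

Emit:
step_arm(moves=[[[8,31,0],[0,0,-0.06],20],[[17,62,0],[0,0,-0.12],20],[[25,94,0],[0,0,-0.18],20],[[34,125,0],[0,0,-0.24],20],[[42,156,0],[0,0,-0.3],20],[[50,188,0],[0,0,-0.333],20],[[50,188,0],[0,0,-0.333],20],[[50,188,0],[0,0,-0.333],20]])

```text
clock: 28.25
tcp_pos: [0.4439, 0.3162, 0.1059]
orientation: [-0.002, -0.113, 0.994, -0.001]
wrist_force: [-0.9, -1.1, -1.5]
finger_gap: 0.0252
grip_force: 59.8
```

Emit:
step_arm(moves=[[[0,0,35],[0,0,0],20],[[0,0,70],[0,0,0],20],[[0,0,90],[0,0,0],20],[[0,0,97],[0,0,0],20],[[0,0,97],[0,0,0],20],[[0,0,97],[0,0,0],20]])

```text
clock: 28.75
tcp_pos: [0.4451, 0.3137, 0.0105]
orientation: [-0.001, -0.11, 0.994, -0.001]
wrist_force: [-0.3, 0.0, -1.9]
finger_gap: 0.0252
grip_force: 60.5
```

```bash
python3 -c "
from h import *
s=telemetry.get_state();print(s['finger_gap'],s['wrist_force'],cl('h',s['tcp_pos']));p=wl('h',-145,38.4);go(*p,.0115)
shot('wrist','w10')
rects('w10',*B,.04,True)"
```

```text
0.025150708588508437 [-0.27828943  0.04147676 -1.9232486 ] [-143.90733587   36.68357446]
t 28.8 tcp [0.4451 0.3137 0.0105] yaw 102.68 tool mm [ 1.1  1.7 -1. ]
w10 px [255. 253.] area 6991 rect mm 442.6 313.2 size 63.8 25.4 long yaw 12.4
```

Emit:
step_arm(moves=[[[0,1.6,-1],[0,0,0],20],[[-6,1.6,-1],[0,0,0],20],[[-12,1.6,-1],[0,0,0],20],[[-18,1.6,-1],[0,0,0],20],[[-24,1.6,-1],[0,0,0],20],[[-28,1.6,-1],[0,0,0],20],[[-30,1.6,-1],[0,0,0],20],[[-30,1.6,-1],[0,0,0],20]])

```text
clock: 29.47
tcp_pos: [0.4756, 0.3239, 0.0122]
orientation: [0.0, -0.111, 0.994, 0.0]
wrist_force: [0.2, 0.3, -1.8]
finger_gap: 0.0252
grip_force: 60.5
```

```bash
python3 -c "
from h import *
s=telemetry.get_state();print(s['finger_gap'],s['wrist_force'],cl('h',s['tcp_pos']))"
```

```text
0.025170026616205477 [ 0.23431986  0.31295999 -1.83468596] [-112.00316896   39.85512941]
```

Emit:
step_arm(moves=[[[-2,-1,0],[0,0,0],20],[[-8,-1,0],[0,0,0],20],[[-14,-1,0],[0,0,0],20],[[-20,-1,0],[0,0,0],20],[[-26,-1,0],[0,0,0],20],[[-32,-1,0],[0,0,0],20],[[-34,-1,0],[0,0,0],20],[[-34,-1,0],[0,0,0],20]])

```text
clock: 30.13
tcp_pos: [0.5089, 0.3304, 0.0122]
orientation: [0.0, -0.111, 0.994, 0.0]
wrist_force: [-0.7, 0.5, -2.3]
finger_gap: 0.0249
grip_force: 60.5
```

```bash
python3 -c "
from h import *
s=telemetry.get_state();print(s['finger_gap'],s['wrist_force'],cl('h',s['tcp_pos']))"
```

```text
0.02494850011698238 [-0.65474873  0.45098798 -2.27436462] [-78.03172566  38.86488816]
```

The blade went in without contact, about 50 mm deep. Lower, release, and head for the yellow feeler.

Emit:
step_arm(moves=[[[0,0,2],[0,0,0],20],[[0,0,2],[0,0,0],20],[[0,0,2],[0,0,0],45],[[0,0,2],[0,0,0],45],[[0,0,0],[0,0,0],45],[[0,0,-40],[0,0,0],45],[[0,0,-80],[0,0,0],45],[[0,0,-120],[0,0,0],45]])

```text
clock: 30.8
tcp_pos: [0.5073, 0.3299, 0.1332]
orientation: [-0.001, -0.111, 0.994, -0.0]
wrist_force: [0.2, 0.8, -0.9]
finger_gap: 0.0448
grip_force: 0.0
```

Emit:
step_arm(moves=[[[14,-36,-20],[0,0,-0.12],60],[[28,-73,-20],[0,0,-0.24],60],[[42,-109,-20],[0,0,-0.36],60],[[56,-146,-20],[0,0,-0.48],60],[[70,-182,-20],[0,0,-0.6],60],[[84,-219,-20],[0,0,-0.72],60],[[98,-255,-20],[0,0,-0.84],60],[[112,-292,-20],[0,0,-0.96],60]])

```text
clock: 31.47
tcp_pos: [0.4652, 0.032, 0.1528]
orientation: [0.0, -0.54, 0.842, -0.0]
wrist_force: [0.4, -0.6, -0.4]
finger_gap: 0.06
grip_force: 0.0
```

```bash
python3 -c "
from h import *
go(.437,-.165,.15);shot('top','t11')
rects('t11',*B,.04,False);rects('t11',*Y,.04,False)"
```

```text
t 31.5 tcp [0.4652 0.032  0.1528] yaw 155.35 tool mm [190.8 -56.6   2.8]
t11 px [396.  39.] area 112 rect mm 1053.1 -289.0 size 31.7 30.8 long yaw -25.4
t11 px [361. 157.] area 67 rect mm 719.6 -198.8 size 24.5 21.9 long yaw -61.9
t11 px [244. 176.] area 62 rect mm 660.1 117.4 size 39.7 10.8 long yaw -6.4
t11 px [164. 228.] area 225 rect mm 513.5 329.1 size 58.7 28.6 long yaw 12.6
t11 px [ 27. 248.] area 63 rect mm 451.0 695.8 size 35.8 12.3 long yaw -7.2
t11 px [312. 173.] area 73 rect mm 671.9 -66.4 size 41.9 12.3 long yaw -5.2
t11 px [185. 185.] area 43 rect mm 631.5 276.3 size 30.2 9.8 long yaw -78.9
t11 px [344. 261.] area 206 rect mm 437.6 -156.6 size 58.5 25.2 long yaw 80.3
```

Emit:
step_arm(moves=[[[38,-11,0],[0,0,-0.09],60],[[76,-22,0],[0,0,-0.18],60],[[114,-34,0],[0,0,-0.27],60],[[152,-45,0],[0,0,-0.27],60],[[191,-57,0],[0,0,-0.27],60],[[191,-57,0],[0,0,-0.27],60],[[191,-57,0],[0,0,-0.27],60]])

```text
clock: 32.1
tcp_pos: [0.4365, -0.1657, 0.1525]
orientation: [0.0, -0.644, 0.765, -0.0]
wrist_force: [-0.4, 0.8, -0.3]
finger_gap: 0.0598
grip_force: 0.0
```

```bash
python3 -c "
from h import *
shot('wrist','w11');rects('w11',*Y,.04,True);go(.436,-.1575,.0085)"
```

```text
w11 px [259. 191.] area 1798 rect mm 435.1 -160.9 size 61.3 24.7 long yaw 80.2
w11 px [ 58. 272.] area 40 rect mm 687.4 -104.4 size 19.5 4.1 long yaw -2.5
t 32.1 tcp [ 0.4365 -0.1641  0.1524] yaw 170.36 tool mm [ -6.3   1.6 143.9]
```

Emit:
step_arm(moves=[[[-6,2,40],[0,0,0],60],[[-6,2,80],[0,0,0],60],[[-6,2,115],[0,0,0],60],[[-6,2,135],[0,0,0],60],[[-6,2,143.5],[0,0,0],60],[[-6,2,143.5],[0,0,0],60],[[-6,2,143.5],[0,0,0],20],[[-6,2,143.5],[0,0,0],20]], grip_force=80)

```text
clock: 32.82
tcp_pos: [0.4374, -0.1575, 0.0103]
orientation: [0.001, -0.647, 0.763, -0.001]
wrist_force: [-0.2, 0.2, 0.3]
finger_gap: 0.0369
grip_force: 0.0
```

Emit:
step_arm(moves=[[[0,0,0],[0,0,0],20],[[0,0,0],[0,0,0],20],[[0,0,0],[0,0,0],20],[[0,0,0],[0,0,0],20],[[0,0,-20],[0,0,0],20],[[0,0,-60],[0,0,0],20],[[0,0,-90],[0,0,0],20],[[0,0,-100],[0,0,0],20]])

```text
clock: 33.48
tcp_pos: [0.4385, -0.1589, 0.1141]
orientation: [0.001, -0.646, 0.763, -0.004]
wrist_force: [0.5, -0.9, -1.3]
finger_gap: 0.0249
grip_force: 79.1
```

Emit:
step_arm(moves=[[[0,-20,0],[0,0,0.12],20],[[0,-40,0],[0,0,0.24],20],[[0,-60,0],[0,0,0.36],20],[[0,-60,0],[0,0,0.48],20],[[0,-60,0],[0,0,0.6],20],[[0,-60,0],[0,0,0.72],20],[[0,-60,0],[0,0,0.84],20],[[0,-60,0],[0,0,0.96],20]])

```text
clock: 34.15
tcp_pos: [0.4952, -0.1674, 0.1095]
orientation: [0.0, -0.218, 0.976, -0.0]
wrist_force: [0.3, -0.3, -1.1]
finger_gap: 0.0252
grip_force: 79.1
```

Emit:
step_arm(moves=[[[0,0,0],[0,0,0.12],20],[[0,0,0],[0,0,0.24],20],[[0,0,0],[0,0,0.36],20],[[0,0,0],[0,0,0.48],20],[[0,0,0],[0,0,0.53],20],[[0,0,0],[0,0,0.53],20],[[0,0,0],[0,0,0.53],20],[[0,0,0],[0,0,0.53],20]])

```text
clock: 34.82
tcp_pos: [0.4951, -0.1673, 0.1092]
orientation: [0.0, 0.042, 0.999, -0.0]
wrist_force: [1.1, 0.8, -2.4]
finger_gap: 0.025
grip_force: 79.1
```

```bash
python3 -c "
from h import *
p=wl('y',-140,0);go(*p,.0105);print(telemetry.get_state()['finger_gap'])"
```

```text
t 34.8 tcp [ 0.4951 -0.1673  0.1092] yaw 85.21 tool mm [-27.3  95.9  98.7]
0.02504306614242543
```

Emit:
step_arm(moves=[[[-10,32,0],[0,0,0.007],20],[[-20,64,0],[0,0,0.007],20],[[-27,96,0],[0,0,0.007],20],[[-27,96,35],[0,0,0.007],20],[[-27,96,70],[0,0,0.007],20],[[-27,96,90],[0,0,0.007],20],[[-27,96,98],[0,0,0.007],20],[[-27,96,98],[0,0,0.007],20]])

```text
clock: 35.48
tcp_pos: [0.529, -0.0732, 0.0111]
orientation: [-0.001, 0.045, 0.999, 0.001]
wrist_force: [0.3, 0.5, -1.2]
finger_gap: 0.0249
grip_force: 79.9
```

Emit:
step_arm(moves=[[[0,0,0],[0,0,0],20],[[0,0,0],[0,0,0],20]])

```text
clock: 35.65
tcp_pos: [0.5308, -0.0742, 0.0115]
orientation: [0.001, 0.046, 0.999, -0.0]
wrist_force: [0.9, -0.1, -2.0]
finger_gap: 0.0249
grip_force: 79.9
```

```bash
python3 -c "
from h import *
s=telemetry.get_state();print(cl('y',s['tcp_pos']),s['tcp_pos'][2],yaw(),s['wrist_force'])"
```

```text
[-1.39583785e+02 -7.38245567e-02] 0.011476214729556872 84.7540669762218 [ 0.86764194 -0.06227197 -2.02794841]
```

Well aligned, so I'll insert in two steps.

Emit:
step_arm(moves=[[[-5,0,0],[0,0,0],20],[[-10,0,0],[0,0,0],20],[[-15,0,0],[0,0,0],20],[[-20,0,0],[0,0,0],20],[[-25,0,0],[0,0,0],20],[[-30,0,0],[0,0,0],20],[[-33,0,0],[0,0,0],20],[[-33,0,0],[0,0,0],20]])

```text
clock: 36.32
tcp_pos: [0.5639, -0.0771, 0.0108]
orientation: [0.0, 0.046, 0.999, -0.0]
wrist_force: [-0.3, 1.0, -1.8]
finger_gap: 0.0248
grip_force: 79.9
```

```bash
python3 -c "
from h import *
s=telemetry.get_state();print(cl('y',s['tcp_pos']),s['tcp_pos'][2],yaw(),s['wrist_force'],s['finger_gap'])"
```

```text
[-1.06306447e+02  5.00147222e-02] 0.01077746869654753 84.73670719047503 [-0.25152935  1.04896214 -1.81147104] 0.024772258316063774
```

Emit:
step_arm(moves=[[[-5,0,0],[0,0,0],20],[[-10,0,0],[0,0,0],20],[[-15,0,0],[0,0,0],20],[[-20,0,0],[0,0,0],20],[[-25,0,0],[0,0,0],20],[[-30,0,0],[0,0,0],20],[[-34,0,0],[0,0,0],20],[[-34,0,0],[0,0,0],20]])

```text
clock: 36.98
tcp_pos: [0.598, -0.0803, 0.0108]
orientation: [0.001, 0.046, 0.999, -0.0]
wrist_force: [0.7, 0.2, -2.7]
finger_gap: 0.0248
grip_force: 80.0
```

```bash
python3 -c "
from h import *
s=telemetry.get_state();print(cl('y',s['tcp_pos']),s['tcp_pos'][2],yaw(),s['wrist_force'],s['finger_gap']);p=wl('y',0,-20.5);go(*p,.048)"
```

```text
[-7.20519278e+01 -4.22871899e-02] 0.010831933968919634 84.73187139154916 [ 0.67336116  0.15919403 -2.71604086] 0.024776138699938062
t 37.0 tcp [ 0.598  -0.0803  0.0108] yaw 84.73 tool mm [-72.1 -20.4 -37.1]
```

Emit:
step_arm(moves=[[[0,0,1.5],[0,0,0],20],[[0,0,1.5],[0,0,0],45],[[0,0,1.5],[0,0,0],45],[[0,0,1.5],[0,0,0],45],[[0,0,-10],[0,0,0],45],[[0,0,-50],[0,0,0],45],[[0,0,-90],[0,0,0],45],[[0,0,-130],[0,0,0],45]], grip_force=40)

```text
clock: 37.65
tcp_pos: [0.5959, -0.0799, 0.1426]
orientation: [-0.001, 0.046, 0.999, 0.0]
wrist_force: [0.7, -0.7, -0.2]
finger_gap: 0.0451
grip_force: 0.0
```

Emit:
step_arm(moves=[[[-36,-10,0],[0,0,0],45],[[-72,-21.5,0],[0,0,0],45],[[-72,-21.5,20],[0,0,0],45],[[-72,-21.5,50],[0,0,0],45],[[-72,-21.5,80],[0,0,0],45],[[-72,-21.5,91],[0,0,0],45],[[-72,-21.5,91],[0,0,0],45],[[-72,-21.5,91],[0,0,0],45]])

```text
clock: 38.32
tcp_pos: [0.6662, -0.108, 0.0503]
orientation: [-0.0, 0.046, 0.999, 0.0]
wrist_force: [0.6, -0.6, 0.4]
finger_gap: 0.0447
grip_force: 0.0
```

Emit:
step_arm(moves=[[[0,0,0],[0,0,0],5],[[0,0,0],[0,0,0],5],[[0,0,0],[0,0,0],5],[[0,0,0],[0,0,0],5],[[0,0,0],[0,0,0],5],[[0,0,0],[0,0,0],5],[[0,0,0],[0,0,0],5],[[0,0,0],[0,0,0],5]])

```text
clock: 38.98
tcp_pos: [0.668, -0.1087, 0.0524]
orientation: [0.002, 0.046, 0.999, -0.001]
wrist_force: [-0.8, -0.7, 6.7]
finger_gap: 0.011
grip_force: 41.6
```

```bash
python3 -c "
from h import *
s=telemetry.get_state();print(cl('y',s['tcp_pos']),s['tcp_pos'][2],yaw(),s['wrist_force'],s['finger_gap'])"
```

```text
[  0.17231903 -21.96124015] 0.05242019552237922 84.72172189003368 [-0.78402536 -0.68843233  6.73011588] 0.010985121671763702
```

Emit:
step_arm(moves=[[[0,1,0],[0,0,0],5],[[0,2,0],[0,0,0],5],[[0,4,0],[0,0,0],5],[[0,6,0],[0,0,0],5],[[0,8,0],[0,0,0],5],[[0,9,0],[0,0,0],5],[[0,10,0],[0,0,0],5],[[0,10,0],[0,0,0],5]])

```text
clock: 39.65
tcp_pos: [0.6687, -0.1005, 0.0524]
orientation: [0.002, 0.047, 0.999, -0.002]
wrist_force: [-1.3, -5.6, 6.4]
finger_gap: 0.0108
grip_force: 41.5
```

Emit:
step_arm(moves=[[[0,1,0],[0,0,0],5],[[0,2,0],[0,0,0],5],[[0,2,0],[0,0,0],5],[[0,2,0],[0,0,0],5]])

```text
clock: 39.98
tcp_pos: [0.6688, -0.0992, 0.0524]
orientation: [0.002, 0.047, 0.999, -0.003]
wrist_force: [-1.5, -7.3, 5.6]
finger_gap: 0.0107
grip_force: 41.5
```

```bash
python3 -c "
from h import *
s=telemetry.get_state();print(cl('y',s['tcp_pos']),s['tcp_pos'][2],yaw(),s['wrist_force'],s['finger_gap'])"
```

```text
[  0.1578044 -12.4239972] 0.05238125184836592 84.62436620337054 [-1.45316453 -7.28219185  5.55519579] 0.010706208059149189
```

Emit:
step_arm(moves=[[[0,1,0],[0,0,0],5],[[0,1,0],[0,0,0],5],[[0,1,0],[0,0,0],5]])

```text
clock: 40.23
tcp_pos: [0.6689, -0.0984, 0.0524]
orientation: [0.002, 0.047, 0.999, -0.003]
wrist_force: [-2.0, -8.4, 6.4]
finger_gap: 0.0111
grip_force: 41.5
```

Emit:
step_arm(moves=[[[0,1,0],[0,0,0],5],[[0,1,0],[0,0,0],5],[[0,1,0],[0,0,0],5]])

```text
clock: 40.48
tcp_pos: [0.6689, -0.0981, 0.0524]
orientation: [0.002, 0.047, 0.999, -0.003]
wrist_force: [-2.5, -10.1, 5.5]
finger_gap: 0.0109
grip_force: 41.5
```

Emit:
step_arm(moves=[[[0,1,0],[0,0,0],5],[[0,1,0],[0,0,0],5],[[0,1,0],[0,0,0],5],[[0,1,0],[0,0,0],5]])

```text
clock: 40.82
tcp_pos: [0.6689, -0.0981, 0.0524]
orientation: [0.002, 0.048, 0.999, -0.004]
wrist_force: [-2.1, -13.2, 5.0]
finger_gap: 0.0108
grip_force: 41.6
```

```bash
python3 -c "
from h import *
s=telemetry.get_state();print(cl('y',s['tcp_pos']),s['tcp_pos'][2],yaw(),s['wrist_force'],s['finger_gap'])"
```

```text
[  0.16523693 -11.30082692] 0.05238538689558315 84.54794514372364 [ -2.12333949 -13.19677662   4.95133195] 0.01080699862590306
```

Hard stop at -11.3 mm, where a 10 mm gap was expected. One more nudge, then relax, release, and measure.

Emit:
step_arm(moves=[[[0,1,0],[0,0,0],5],[[0,1,0],[0,0,0],5],[[0,1,0],[0,0,0],5],[[0,1,0],[0,0,0],5]])

```text
clock: 41.15
tcp_pos: [0.669, -0.098, 0.0524]
orientation: [0.002, 0.048, 0.999, -0.005]
wrist_force: [-2.7, -15.1, 4.4]
finger_gap: 0.0111
grip_force: 41.6
```

Emit:
step_arm(moves=[[[0,-1,0],[0,0,0],5],[[0,-2.5,0],[0,0,0],5],[[0,-2.5,0],[0,0,0],5],[[0,-2.5,0],[0,0,0],40],[[0,-2.5,0],[0,0,0],40],[[0,-2.5,0],[0,0,0],40],[[0,-2.5,-20],[0,0,0],40],[[0,-2.5,-60],[0,0,0],40]])

```text
clock: 41.82
tcp_pos: [0.6637, -0.093, 0.1043]
orientation: [-0.006, 0.046, 0.999, 0.001]
wrist_force: [0.2, -0.3, 0.2]
finger_gap: 0.0398
grip_force: 0.0
```

Emit:
step_arm(moves=[[[20,3,-35],[0,0,0],45],[[60,6,-50],[0,0,0],45],[[100,6,-50],[0,0,0],45],[[140,6,-50],[0,0,0],60],[[143,6,-50],[0,0,0],60],[[143,6,-50],[0,0,0],60],[[143,6,-50],[0,0,0],60]])

```text
clock: 42.4
tcp_pos: [0.5266, -0.0754, 0.1604]
orientation: [0.001, 0.046, 0.999, -0.0]
wrist_force: [-0.2, 0.0, 0.7]
finger_gap: 0.06
grip_force: 0.0
```

```bash
python3 -c "
from h import *
go(.596,-.076,.0085); shot('wrist','w12'); shot('top','t12')
rects('w12',*Y,.04,True); 
blk('t12',252,168,266,190,.071,'b');blk('t12',320,160,336,190,.071,'y')
ys=np.arange(-26,32,1);prof('w12','y',-25,.038,ys)
"
```

```text
t 42.4 tcp [ 0.5266 -0.0754  0.1604] yaw 84.75 tool mm [-68.9   5.7 152.1]
w12 px [261. 247.] area 1546 rect mm 591.6 -75.4 size 69.6 25.6 long yaw -5.4
w12 px [274. 305.] area 227 rect mm 663.5 -66.7 size 30.8 11.6 long yaw -5.5
t12 b n 48 mean [-2.1 -5.9] lo [-19. -11.] hi [14.  -0.8]
t12 y n 67 mean [-3.6 -7.8] lo [-20.3 -15.8] hi [12.7 -0.6]
w12 y -25 0.038 -26:86 -25:87 -24:87 -23:88 -22:104 -21:135 -20:165 -19:186 -18:195 -17:195 -16:191 -15:181 -14:161 -13:133 -12:114 -11:107 -10:110 -9:109 -8:108 -7:106 -6:108 -5:108 -4:108 -3:104 -2:98 -1:96 0:104 1:124 2:152 3:171 4:180 5:182 6:178 7:176 8:166 9:163 10:170 11:183 12:188 13:185 14:178 15:175 16:178 17:181 18:179 19:175 20:173 21:171 22:167 23:163 24:168 25:172 26:172 27:162 28:135 29:100 30:72 31:61
```

Yellow jaw moved 11 mm to a gap of about 10 mm. The blue fin is unchanged. Regrip and draw out.

Emit:
step_arm(moves=[[[-35,3,20],[0,0,0],60],[[-68.5,6,50],[0,0,0],50],[[-68.5,6,90],[0,0,0],50],[[-68.5,6,125],[0,0,0],50],[[-68.5,6,147],[0,0,0],50],[[-68.5,6,151],[0,0,0],50],[[-68.5,6,151],[0,0,0],50],[[-68.5,6,151],[0,0,0],50]], grip_force=60)

```text
clock: 43.17
tcp_pos: [0.5963, -0.0762, 0.0096]
orientation: [0.001, 0.046, 0.999, -0.0]
wrist_force: [0.5, -0.3, 0.7]
finger_gap: 0.0502
grip_force: 0.0
```

```bash
python3 -c "
from h import *
go(.5955,-.0758,.0095)"
```

```text
t 43.2 tcp [ 0.5963 -0.0762  0.0096] yaw 84.74 tool mm [0.8 0.3 0.1]
```

Emit:
step_arm(moves=[[[0,0.3,0],[0,0,0],50],[[0,0.3,0],[0,0,0],20],[[0,0.3,0],[0,0,0],20],[[0,0.3,0],[0,0,0],20],[[0,0.3,0],[0,0,0],20],[[0,0.3,0],[0,0,0],20]])

```text
clock: 43.67
tcp_pos: [0.5962, -0.0763, 0.011]
orientation: [0.002, 0.046, 0.999, -0.001]
wrist_force: [-0.9, -1.1, 6.2]
finger_gap: 0.0253
grip_force: 60.2
```

Emit:
step_arm(moves=[[[3,0,0],[0,0,0],20],[[10,0,0],[0,0,0],20],[[20,0,0],[0,0,0],20],[[30,0,0],[0,0,0],20],[[40,0,0],[0,0,0],20],[[50,0,0],[0,0,0],20],[[60,0,0],[0,0,0],20],[[70,0,0],[0,0,0],20]])

```text
clock: 44.33
tcp_pos: [0.5282, -0.0699, 0.011]
orientation: [0.004, 0.046, 0.999, -0.0]
wrist_force: [4.9, 0.3, 5.5]
finger_gap: 0.025
grip_force: 60.2
```

Emit:
step_arm(moves=[[[15,0,0],[0,0,0],20],[[30,0,0],[0,0,0],20],[[40,0,-5],[0,0,0],20],[[40,0,-40],[0,0,0],20],[[40,0,-80],[0,0,0],20],[[40,0,-100],[0,0,0],20],[[40,0,-100],[0,0,0],20],[[40,0,-100],[0,0,0],20]])

```text
clock: 45.0
tcp_pos: [0.4853, -0.0655, 0.1098]
orientation: [0.001, 0.046, 0.999, -0.0]
wrist_force: [0.2, 0.5, -1.4]
finger_gap: 0.0248
grip_force: 59.5
```

```bash
python3 -c "
from h import *
s=telemetry.get_state();print(s['finger_gap'],s['grip_force'])
shot('top','t13'); shot('wrist','w13');rects('w13',*Y,.04,True)
blk('t13',252,168,266,190,.071,'b');blk('t13',320,160,336,190,.071,'y')
p=wl('h',-145,-41.6);go(*p,s['tcp_pos'][2])
"
```

```text
0.02483626905355764 59.50266480445862
w13 px [255. 251.] area 7157 rect mm 533.6 -69.3 size 121.1 46.7 long yaw -6.2
t13 b n 50 mean [-2.3 -6.1] lo [-19.  -11.3] hi [14.  -0.8]
t13 y n 67 mean [-3.2 -7.9] lo [-20.  -15.8] hi [12.7 -0.6]
t 45.1 tcp [ 0.4836 -0.065   0.1075] yaw 84.73 tool mm [ 50.  298.8  -1.9]
```

Emit:
step_arm(moves=[[[7,37,0],[0,0,-0.05],20],[[13,75,0],[0,0,-0.1],20],[[20,112,0],[0,0,-0.15],20],[[26,149,0],[0,0,-0.2],20],[[33,187,0],[0,0,-0.25],20],[[39,224,0],[0,0,-0.3],20],[[45,261,0],[0,0,-0.312],20],[[50,299,0],[0,0,-0.312],20]])

```text
clock: 45.77
tcp_pos: [0.4603, 0.238, 0.1065]
orientation: [-0.002, -0.11, 0.994, -0.0]
wrist_force: [0.7, 0.4, -1.4]
finger_gap: 0.0253
grip_force: 59.8
```

Emit:
step_arm(moves=[[[0,0,35],[0,0,0],20],[[0,0,70],[0,0,0],20],[[0,0,90],[0,0,0],20],[[0,0,96],[0,0,0],20],[[0,0,96],[0,0,0],20],[[0,0,96],[0,0,0],20],[[0,0,96],[0,0,0],20]])

```text
clock: 46.35
tcp_pos: [0.4617, 0.2364, 0.0116]
orientation: [-0.001, -0.11, 0.994, -0.0]
wrist_force: [0.0, -0.2, -2.0]
finger_gap: 0.0253
grip_force: 60.8
```

```bash
python3 -c "
from h import *
s=telemetry.get_state();print(s['finger_gap'],s['wrist_force'],cl('h',s['tcp_pos']),s['tcp_pos'][2],yaw())"
```

```text
0.02529418738676342 [ 0.04801864 -0.15406652 -2.04092197] [-144.80662033  -42.38474347] 0.011567174951838864 102.60117757368707
```

Emit:
step_arm(moves=[[[0,0.5,-0.5],[0,0,0],20],[[-6,0.5,-0.5],[0,0,0],20],[[-12,0.5,-0.5],[0,0,0],20],[[-18,0.5,-0.5],[0,0,0],20],[[-24,0.5,-0.5],[0,0,0],20],[[-28,0.5,-0.5],[0,0,0],20],[[-30,0.5,-0.5],[0,0,0],20],[[-30,0.5,-0.5],[0,0,0],20]])

```text
clock: 47.02
tcp_pos: [0.4927, 0.244, 0.0133]
orientation: [0.0, -0.11, 0.994, 0.0]
wrist_force: [0.2, -0.2, -2.2]
finger_gap: 0.0249
grip_force: 60.8
```

```bash
python3 -c "
from h import *
s=telemetry.get_state();print(s['finger_gap'],s['wrist_force'],cl('h',s['tcp_pos']),s['tcp_pos'][2],yaw())"
```

```text
0.024901507602025898 [ 0.19659954 -0.18483156 -2.23835612] [-112.80024045  -41.79630531] 0.0132917578585071 102.59410912121392
```

Emit:
step_arm(moves=[[[-4,0,0],[0,0,0],20],[[-10,0,0],[0,0,0],20],[[-16,0,0],[0,0,0],20],[[-22,0,0],[0,0,0],20],[[-28,0,0],[0,0,0],20],[[-33,0,0],[0,0,0],20],[[-34,0,0],[0,0,0],20],[[-34,0,0],[0,0,0],20]])

```text
clock: 47.68
tcp_pos: [0.5257, 0.2514, 0.0132]
orientation: [0.0, -0.11, 0.994, 0.0]
wrist_force: [-0.1, -0.0, -1.8]
finger_gap: 0.0255
grip_force: 60.7
```

```bash
python3 -c "
from h import *
s=telemetry.get_state();print(s['finger_gap'],s['wrist_force'],cl('h',s['tcp_pos']),s['tcp_pos'][2],yaw())"
```

```text
0.025456601147069602 [-0.12953775 -0.01827132 -1.80194314] [-79.03773334 -41.86306011] 0.013236585708379826 102.59911667782497
```

Inserted freely. Lower, release, retreat and check everything.

Emit:
step_arm(moves=[[[0,0,2.5],[0,0,0],20],[[0,0,2.5],[0,0,0],20],[[0,0,2.5],[0,0,0],45],[[0,0,2.5],[0,0,0],45],[[0,0,0],[0,0,0],45],[[0,0,-40],[0,0,0],45],[[0,0,-80],[0,0,0],45],[[0,0,-120],[0,0,0],45]])

```text
clock: 48.35
tcp_pos: [0.5242, 0.251, 0.1344]
orientation: [-0.001, -0.11, 0.994, -0.0]
wrist_force: [0.7, -0.2, 0.3]
finger_gap: 0.0449
grip_force: 0.0
```

Emit:
step_arm(moves=[[[40,0,-20],[0,0,0],45],[[80,0,-20],[0,0,0],45],[[120,0,-20],[0,0,0],45],[[140,0,-20],[0,0,0],45],[[140,0,-20],[0,0,0],45],[[140,0,-20],[0,0,0],45],[[140,0,-20],[0,0,0],45]])

```text
clock: 48.93
tcp_pos: [0.3897, 0.2211, 0.154]
orientation: [0.001, -0.11, 0.994, 0.0]
wrist_force: [0.1, -0.1, 0.1]
finger_gap: 0.0453
grip_force: 0.0
```

```bash
python3 -c "
from h import *
shot('top','t14')
blk('t14',252,168,266,190,.071,'b');blk('t14',320,160,336,190,.071,'y')
rects('t14',*B,.04,False);rects('t14',*Y,.04,False)
crop('t14',140,125,440,295,2.6,'t14c')
s=telemetry.get_state();print(s['tcp_pos'],s['clock'])"
```

```text
t14 b n 49 mean [-2.7 -6. ] lo [-19.  -10.9] hi [14.  -0.8]
t14 y n 68 mean [-3.4 -7.9] lo [-20.3 -15.8] hi [12.7 -0.6]
t14 px [396.  39.] area 110 rect mm 1053.7 -289.2 size 30.8 30.5 long yaw 64.6
t14 px [361. 157.] area 66 rect mm 720.0 -198.9 size 23.4 21.1 long yaw -43.7
t14 px [244. 176.] area 63 rect mm 660.2 117.6 size 39.7 11.1 long yaw -6.5
t14 px [164. 228.] area 223 rect mm 513.7 329.1 size 58.2 28.6 long yaw 12.6
t14 px [ 27. 248.] area 65 rect mm 451.2 695.6 size 35.9 12.2 long yaw -5.0
t14 px [312. 173.] area 73 rect mm 671.9 -66.4 size 41.9 12.3 long yaw -5.2
t14 px [185. 185.] area 43 rect mm 631.5 276.3 size 30.2 9.8 long yaw -78.9
t14 px [193. 223.] area 224 rect mm 529.4 251.0 size 58.4 28.3 long yaw 11.5
[0.39002039 0.22114367 0.15379809] 48.9833
```

View pics/t14c.png

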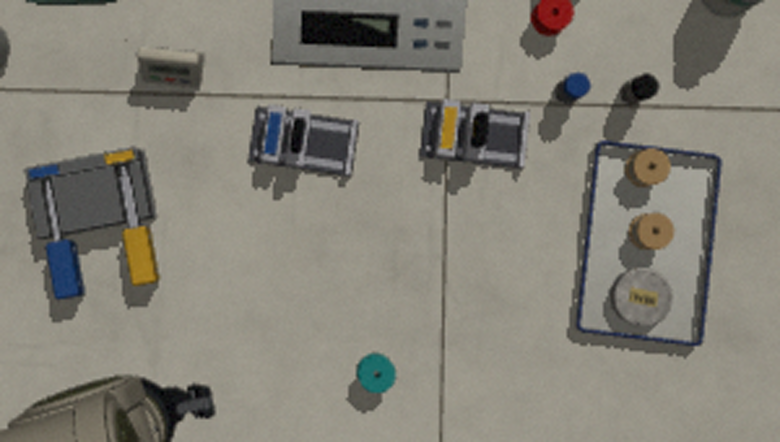

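The final top view shows both feelers home in their slots, blue handle at (65,270) and yellow at (141,256). The gaps are as set, the spools at (652,167) and (655,231) and the tin at (642,297) lie in the tray, and the bystanders have not moved. Handing in.

```bash
python3 -c "
from h import *
print([1e3*(px2w('t14',140+u/2.6,125+v/2.6,z)-px2w('t14',140+649/2.6,125+243/2.6,.02))[:2].round(4) for u,v,z in((652,167,.036),(655,231,.036),(642,297,.022))])
print(env.hand_in())"
```

```text
[array([79.2,  2.2]), array([12.3, -1.6]), array([-56.9,   7.3])]
the job is handed in; nothing more can be done
None
```

The job is handed in at about 49 s of the 210 s allowed; no verdict was returned. By my measurements the tin and both wooden spools are in the tray, the gaps are about 6 mm (blue) and 10 mm (yellow), and both feelers stand about 50 mm deep in their own slots with nothing else moved.

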